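Slide the tube tray onto the drying rack

TASK

Take the free tray of cardboard tubes by its handle and slide it into the nearer drying rack (the one right beside the tray, not the one further off), onto the pair of rails directly above the tray already in it. Press it home against the rubber stop at the back with a gentle, steady push of about 10 N for a second, then let go and leave it there; never force it with more than 25 N, and leave the trays already loaded and the other things as they are.

Things in the scene. Friction and masses are not known exactly. Their poses are not given: they have to be found in the camera images.
- tray_handle (a point): On the free tray's upright handle tab (10 mm thick along x, 60 mm wide), 34 mm above the tray's underside and 16 mm below the tab's top. The tray: plywood sheet 170 x 152 x 6 mm with four cardboard tubes lying across it (30 mm high), 51 mm clear behind the tab. x points from the handle to the tray's rear, z up. 0.2 to 0.33 kg, centre of mass about 80 mm behind the tab.
- tray_rear (a point): Middle of the free tray's rear edge, at its underside: 165 mm behind the tab's middle plane and 34 mm below tray_handle; axes as tray_handle.
- rack_a: One of two like drying racks: fixed open aluminium frame 190 mm wide, 195 mm high, on screw feet (height varies by 30 mm). Origin: middle in plan; x runs from its open front to its back (trays slide in along +x), y across, z up. Three rail pairs, ledge tops 35, 99 and 163 mm above the origin. Holds a loaded tray on the LOWEST pair. The near rack is the one with the larger y.
- rack_b: The other rack, same build and axes; it holds a loaded tray on its MIDDLE pair. Which of the two racks is the near one changes from start to start; the far one stands at y below -0.4.
- mouth_a (a point): Rack a: middle of the mouth of its lowest rail pair, between the front ends of the ledges, at ledge height (70 mm before and 35 mm above rack_a's origin). Ledges are 14 mm wide, 160 mm long, with side walls 14 mm high, 158 mm apart: a tray has 3 mm play each side. In the 24 mm before the mouth walls flare and ledges slope down. Nothing spans the top but a bar at the very back.
- mouth_b (a point): Rack b: the same point of its lowest rail pair.
- stop_a (a point): Guide of rack a's rubber stop: a point fixed on the rack, 69 mm behind its origin, 110 mm above it. The stop is a black upright strip 40 mm wide serving all levels; it is set with its front face anywhere from 7 mm before to 7 mm behind this point (not measured: feel for it).
- stop_b (a point): The same point of rack b; its stop is set independently.
- pad_a (a joint): Rubber stop strip of rack a: how far it is pushed in against its spring, 0 (free) to 0.004 m (hard end), growing towards the rack's back; stiff, 10 N per mm.
- pad_b (a joint): Rubber stop strip of rack b, likewise.
- loaded_a: The tray already in rack a, on its lowest rails; same as the free tray. Origin: centre of the sheet's underside, x to its rear. Its tab, 80 mm before the origin, rises 50 mm above it, ending 14 mm under the next rails' height.
- loaded_b: The tray already in rack b, on its middle rails, otherwise as in rack a.
- glue_pot: Bystander: red open glue bowl, 100 mm across, 70 mm high. Origin: centre of its underside.
- tube_bundle: Bystander: bundle of nine upright cardboard tubes, 92 mm square, 110 mm high. Origin: centre of its underside.
- paste_brush: Bystander: paste brush lying on the bench, about 200 mm long along its x. Origin: its underside.
Mind the look-alikes: they are no part of the job. Leave any green or turquoise look-alike of the part that bears tray_handle alone.

How it is judged:
On the way, in this order (a step that is already met when the one before it is completed fails the run):
1. the free tray's rear has entered the right rail pair of the near rack, lying level (((world y of rack_a above -0.32 m and x of tray_rear in the frame of rack_a between -0.055 and 0.05 m and z of tray_rear in the frame of rack_a between 0.094 and 0.114 m and y of tray_rear in the frame of rack_a between -0.012 and 0.012 m and angle between tray_rear's own z axis and vertical below 0.12 rad) or (world y of rack_b above -0.32 m and x of tray_rear in the frame of rack_b between -0.055 and 0.05 m and z of tray_rear in the frame of rack_b between 0.158 and 0.178 m and y of tray_rear in the frame of rack_b between -0.012 and 0.012 m and angle between tray_rear's own z axis and vertical below 0.12 rad))), for 0.1 s.
2. on those rails, the tray is fully in and pressed against the rubber stop with more than 5 N (((world y of rack_a above -0.32 m and contact force between tray and pad_a above 5 N and x of tray_rear in the frame of rack_a above 0.059 m and z of tray_rear in the frame of rack_a between 0.094 and 0.109 m) or (world y of rack_b above -0.32 m and contact force between tray and pad_b above 5 N and x of tray_rear in the frame of rack_b above 0.059 m and z of tray_rear in the frame of rack_b between 0.158 and 0.173 m))), for 0.3 s.
At the end, for the whole second after the job is handed in: In the near rack the tray lies on the rail pair directly above the loaded tray (height within 4 mm, sideways within 10 mm, tilt under 0.05 rad), its rear edge within 5 mm of the rubber stop, at rest and released (((world y of rack_a above -0.32 m and x of tray_rear in the frame of pad_a between -0.005 and 0.003 m and z of tray_rear in the frame of rack_a between 0.095 and 0.103 m and y of tray_rear in the frame of rack_a between -0.01 and 0.01 m and angle between tray_rear's own z axis and vertical below 0.05 rad and linear speed of tray below 0.02 m/s) or (world y of rack_b above -0.32 m and x of tray_rear in the frame of pad_b between -0.005 and 0.003 m and z of tray_rear in the frame of rack_b between 0.159 and 0.167 m and y of tray_rear in the frame of rack_b between -0.01 and 0.01 m and angle between tray_rear's own z axis and vertical below 0.05 rad and linear speed of tray below 0.02 m/s))); the robot touches nothing.
It fails at once if the tray is forced against the rack or its stop with more than 25 N (contact force between tray and rack_a above 25 N or contact force between tray and rack_b above 25 N).
It fails at once if a tray already loaded is moved by more than 12 mm (distance of any of loaded_a, loaded_b from where it was at the start of the episode above 0.012 m).
It fails at once if the glue bowl, the tube bundle or the brush is moved by more than 20 mm (distance of any of glue_pot, tube_bundle, paste_brush from where it was at the start of the episode above 0.02 m).
It also fails if it takes over 58 s, if anything falls off the work surface, if the arm or the gripper's body presses on something with over 40 N, if the wrist force passes 120 N, or if a joint passes its speed limit or range.

ROBOT

A 6-joint arm with a two-finger parallel gripper is mounted at the origin on the work surface. World frame = base frame: x ahead of the robot, y to its left, z up, the work surface at z = 0. Lengths are in m, angles in rad, forces in N, time in s.
With the tool pointing down it reaches from about 0.375 to 0.9 m from the base axis. Payload 3.1 kg.
Tool frame: the origin (TCP) lies at the very end of the fingers, on their centre line; the grasp point (between the pads) lies 19 mm behind it (ctrl.grip_depth is the distance from the TCP to the grasp point, in m); z points along the fingers, y is the direction in which the jaws open and shut (so a half turn about z gives the same grasp; the last joint's range is limited). The gripper opens to 87 mm and grips with 3 to 60 N. Pads are 19 mm wide; open, the fingers measure 117 mm over their backs; the gripper's body (75 mm by 190 mm) begins 51 mm behind the grasp point.
Start: joints at [-1.452, 0.527, 1.433, -0, 1.181, -0.178], TCP at [0.183, -0.598, 0.223] pointing down, gripper open.
Joint ranges: [-3.08, 3.08], [-0.75, 2.2], [0.22, 2.44], [-1.43, 4.57], [0, 2.65], [-2.85, 2.85]. Speed limits (rad/s): [2.79, 2.79, 3.14, 3.14, 3.14, 3.14].

INTERFACE

Orientations are given as a unit quaternion [x, y, z, w].
In Python, from plant import readout, optics, ctrl gives the robot as it stands.
- The arm moves only by the tool move_arm, never from a script. Its argument "motion" is a list of rows, each a list of 5 numbers: the gripper command: -1 is fully open, 1 is shut, values between are in proportion, then the shift along the world's x, y, z in mm, then the turn about the world's z in degrees. A call has 1 to 10 rows; each row is the pose to reach, as a shift and turn from the pose commanded when the call began; what a row does not reach only later rows make up. A row lasts 1/10 s, in which the tool goes at most 50 mm and 8.59 degrees, less where a joint would pass 70% of its speed; a pose out of reach is approached as far as the arm can. A call with a gripper value outside its range is refused whole. The fingers move at their own pace and stop on an object; the grip force is fixed at half the most. Time passes only in rows, so rows that repeat a pose let the fingers close. It gives the time, the measured TCP pose, the force and the opening at its end, in the units of the state.
- readout.get_obs(): the state, without advancing time (a new reading comes with each control period).
- optics.read_camera(name): name is "side" or "top" or "wrist"; returns a dict with "image" (420x560x3 uint8, red, green, blue), "mtx" (3x3 intrinsics, pixels), "extrinsics" (4x4, takes a point from camera to world coordinates). Camera axes: x right, y up, looking along -z (the intrinsics and any distortion apply to the point x, -y, -z); pixel columns grow to the right and rows downward; lengths in m; the calibration is good to about 2 mm. The wrist camera is an equidistant fisheye: a pixel r from the principal point sees the ray r / f radians off the axis. A picture is of the moment at which its call begins. There is no depth.
- ctrl.finish_job(): hands the job in, once; it reports no verdict.
The state is a dict: "time_s": time; "qpos": joint angles; "dq": joint speeds; "effort": joint torques, N m; "eef_pos": TCP position; "eef_rot": TCP orientation; "force": force on the tool from outside, world axes, zero at the start; "ft_torque": the same for the moment, N m; "finger_gap": opening from 0.0 (shut) to 1.0 (fully open).
Only numpy, scipy, OpenCV 4.12 (cv2) and the standard library are available. Lean on these libraries where they do the work, as an engineer would, in place of code of your own. Each camera call takes 0.05 s, during which the arm holds its last target.

## Working session

There is one attempt and no reset: what is moved stays moved. The work goes in short steps, Python scripts to look and compute and a tool call to move; the robot and the scene stay as the last step left them, time stands still between calls to the robot, and variables do not carry over. Pictures are saved under pics/ and viewed, and the job is handed in when it is done.

Besides the shell and the picture viewer there is one more tool, called after "Emit:" in YAML: its name, and indented under it one key for each argument. move_arm: Moves the arm, as the interface text tells. Its arguments: {"type":"object","properties":{"motion":{"type":"array"}},"required":["motion"]}

```bash
ls; mkdir -p pics; python3 - <<'E'
from plant import readout, optics, ctrl
import cv2, numpy as np
print(readout.get_obs())
for n in ["side","top","wrist"]:
    c=optics.read_camera(n); cv2.imwrite(f"pics/{n}0.png",c["image"][:,:,::-1]); np.savez(f"pics/{n}0.npz",**c)
    print(n,c["mtx"].tolist(),np.round(c["extrinsics"],4).tolist(),[k for k in c])
E
```

```text
pics
{'time_s': 0.0, 'qpos': array([-1.45247159e+00,  5.28472736e-01,  1.43387374e+00,  4.47873194e-05,
        1.18138018e+00, -1.78493525e-01]), 'dq': array([ 0.00152099,  0.00194842, -0.00115594, -0.00039574,  0.0002267 ,
       -0.00172756]), 'effort': array([ 1.51795530e-04, -4.40038776e+01, -1.76596463e+01,  6.34818664e-02,
        5.82786393e-02, -1.51962731e-04]), 'eef_pos': array([ 0.18275844, -0.59693863,  0.22157667]), 'eef_rot': array([ 9.89008260e-01,  1.47856424e-01,  5.27938312e-05, -1.06589467e-03]), 'force': array([ 0.67747605, -0.13429621, -0.44316825]), 'ft_torque': array([-0.02355029,  0.01701903,  0.05687756]), 'finger_gap': 0.9998252460388224}
side [[419.16814380078097, 0.0, 279.51283590923856], [0.0, 419.16814380078097, 209.54623703457324], [0.0, 0.0, 1.0]] [[-0.7365, 0.4696, -0.4869, -0.0381], [-0.6762, -0.494, 0.5466, 0.6236], [0.0161, 0.7318, 0.6813, 0.9009], [0.0, 0.0, 0.0, 1.0]] ['image', 'mtx', 'extrinsics']
top [[386.97639905872313, 0.0, 279.9652199646417], [0.0, 386.97639905872313, 210.29869741557852], [0.0, 0.0, 1.0]] [[0.0078, 0.9976, -0.0689, 0.453], [-1.0, 0.008, 0.0039, -0.0286], [0.0044, 0.0689, 0.9976, 1.254], [0.0, 0.0, 0.0, 1.0]] ['image', 'mtx', 'extrinsics']
wrist [[325.19226210127806, 0.0, 281.59711109139556], [0.0, 325.19226210127806, 204.21916038898883], [0.0, 0.0, 1.0]] [[0.2925, 0.923, 0.25, 0.2502], [-0.9563, 0.2831, 0.0738, -0.5778], [-0.0026, -0.2607, 0.9654, 0.3835], [0.0, 0.0, 0.0, 1.0]] ['image', 'mtx', 'extrinsics']
```

View pics/side0.png

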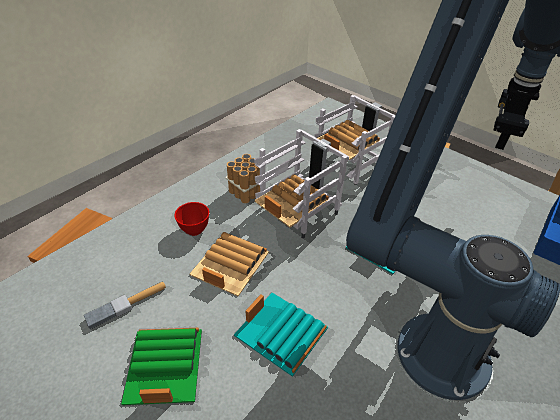

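View pics/top0.png

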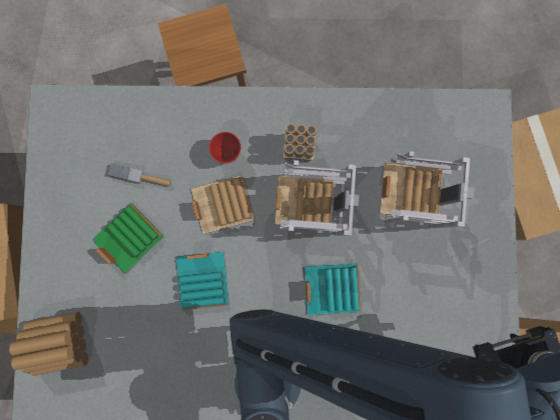

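View pics/wrist0.png

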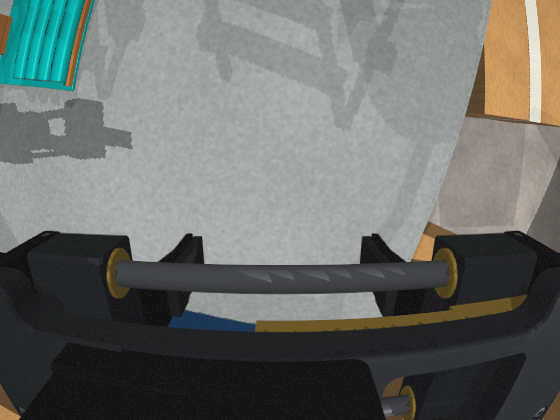

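```bash
cat > h.py <<'E'
import numpy as np, cv2
def load(n): return dict(np.load(f"pics/{n}.npz"))
def ray(c,u,v):
    K=c["mtx"];E=c["extrinsics"]
    d=np.array([(u-K[0,2])/K[0,0],-(v-K[1,2])/K[1,1],-1.]); return E[:3,3],E[:3,:3]@d
def plane(c,u,v,z):
    o,d=ray(c,u,v); return o+d*(z-o[2])/d[2]
def proj(c,P):
    K=c["mtx"];E=c["extrinsics"]; p=E[:3,:3].T@(np.asarray(P)-E[:3,3])
    return np.array([K[0,2]+K[0,0]*p[0]/-p[2],K[1,2]+K[1,1]*p[1]/p[2]])
def tri(obs):
    A=np.zeros((3,3));b=np.zeros(3);L=[]
    for c,u,v in obs:
        o,d=ray(c,u,v);d=d/np.linalg.norm(d);M=np.eye(3)-np.outer(d,d);A+=M;b+=M@o;L.append((o,M))
    x=np.linalg.solve(A,b); return x,[float(np.linalg.norm(M@(x-o))) for o,M in L]
def crop(n,x0,y0,x1,y1,s,out):
    im=load(n)["image"][y0:y1,x0:x1,::-1]
    cv2.imwrite(f"pics/{out}.png",cv2.resize(im,None,fx=s,fy=s,interpolation=cv2.INTER_CUBIC))
E
python3 -c "
from h import *
crop('top0',170,145,370,255,4,'c1')
crop('side0',180,90,400,300,3.6/1.3,'c2')
crop('top0',360,140,490,240,5,'c3')"
```

```text
(no output)
```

View pics/c1.png

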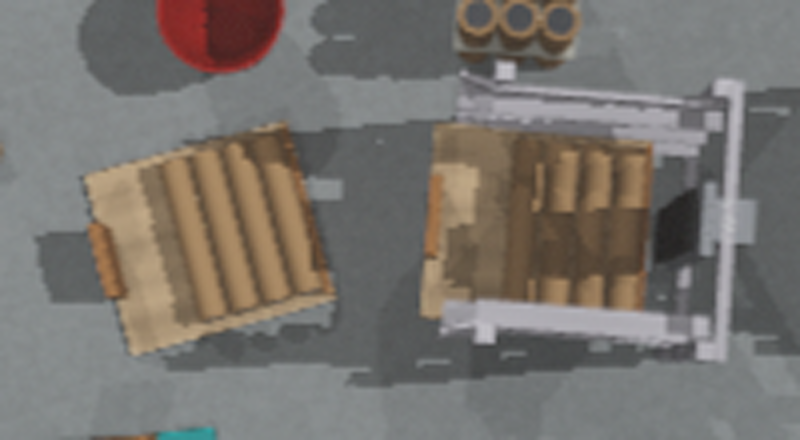

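View pics/c2.png

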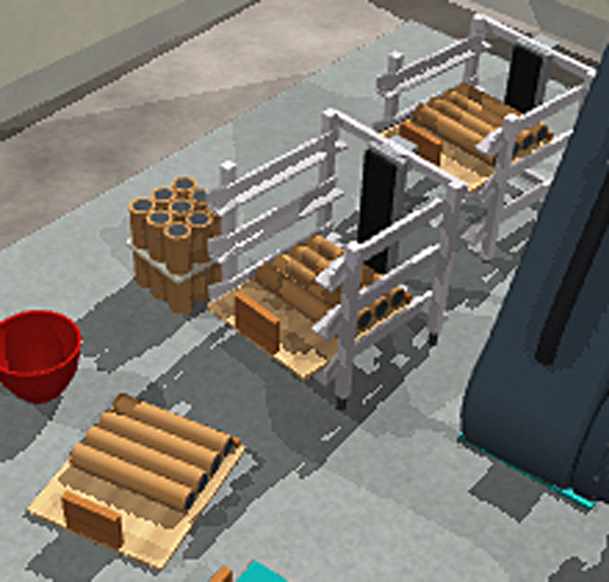

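View pics/c3.png

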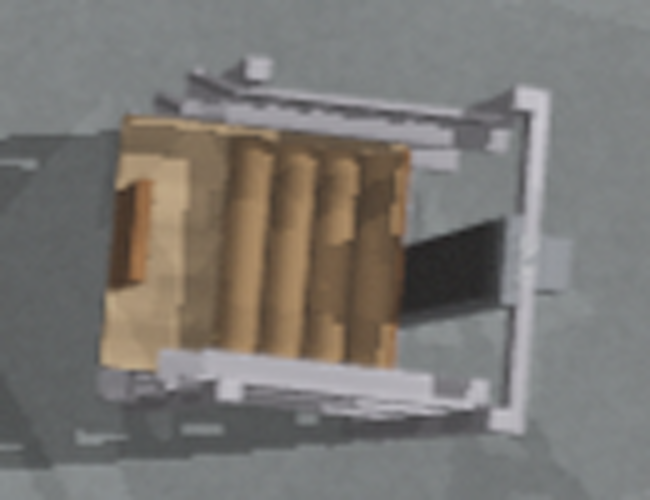

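```bash
python3 - <<'E'
from h import *
t=load('top0');s=load('side0')
C=[(191.4,189.2),(241.6,176.3),(253.6,219.2),(203,233.4)]  # handle far, rear far, rear near, handle near
for z in(0.0,0.006,0.02):
    P=np.array([plane(t,*c,z) for c in C]); print(z,np.round(P,4).tolist(),np.round([np.linalg.norm(P[i]-P[(i+1)%4]) for i in range(4)],4))
# corners in side crop (scale 2.769)
k=3.6/1.3
S=[(27,511),(None),(245,447),(163,567)]
for i in (0,2,3):
    u,v=S[i][0]/k+180,S[i][1]/k+90
    print(i,tri([(t,*C[i]),(s,u,v)]))
# tab top corners: crops
T=[((88,224),(63,492)),((112,298),(122,517))]
# near-rack posts
for name,a,b in [('tabA',(88,224),(63,492)),('tabB',(112,300),(122,515)),
  ('front post L top',(505,70),(228,165)),('back bar L',(728,85),(328,115)),('back bar R',(712,352),(455,187)),('front post R top',(484,333),(349,250)),
  ('loaded tab L top',(433,176),(238,292)),('loaded tab R top',(430,256),(280,318)),('loaded sheet cornerL',(433,124),(208,301)),('sheetR',(422,316),(305,375))]:
    x,e=tri([(t,a[0]/4+170,a[1]/4+145),(s,b[0]/k+180,b[1]/k+90)]); print(name,np.round(x,4),np.round(e,4))
E
```

```text
0.0 [[0.6061, 0.2555, 0.0], [0.6499, 0.0927, 0.0], [0.51, 0.0518, 0.0], [0.4627, 0.2147, 0.0]] [0.1686 0.1458 0.1696 0.1491]
0.006 [[0.6054, 0.2541, 0.006], [0.649, 0.0921, 0.006], [0.5097, 0.0514, 0.006], [0.4627, 0.2135, 0.006]] [0.1678 0.1451 0.1688 0.1484]
0.02 [[0.6037, 0.251, 0.02], [0.6468, 0.0908, 0.02], [0.5091, 0.0505, 0.02], [0.4626, 0.2108, 0.02]] [0.1659 0.1435 0.1669 0.1467]
0 (array([ 6.06748510e-01,  2.56109122e-01, -2.03341639e-04]), [0.0007869576642094769, 0.000786957664209391])
2 (array([5.09953453e-01, 5.17295984e-02, 3.93303004e-04]), [2.3413017451309596e-06, 2.3413017451669652e-06])
3 (array([0.46209202, 0.21344597, 0.00348398]), [0.0008232077537918022, 0.00082320775379194])
tabA [0.5629 0.241  0.0524] [0.0002 0.0002]
tabB [0.5038 0.2211 0.0514] [0. 0.]
front post L top [ 0.655  -0.0758  0.216 ] [0.0001 0.0001]
back bar L [ 0.6484 -0.2276  0.2089] [0.0014 0.0014]
back bar R [ 0.4671 -0.2152  0.2098] [0.0023 0.0023]
front post R top [ 0.4786 -0.0614  0.2113] [0.0023 0.0023]
loaded tab L top [ 0.5954 -0.0275  0.1102] [0.0001 0.0001]
loaded tab R top [ 0.5354 -0.0259  0.1125] [0.0003 0.0003]
loaded sheet cornerL [ 0.6406 -0.0272  0.0705] [0.0002 0.0002]
sheetR [ 0.4931 -0.0196  0.0648] [0.0004 0.0004]
```

Emit:
move_arm:
  motion:
    - [0,0,0,50,0]
    - [0,0,0,100,0]
    - [0,0,0,150,0]
    - [0,40,0,180,0]
    - [0,80,30,180,0]
    - [0,120,60,180,0]
    - [0,160,90,180,0]
    - [0,200,120,180,0]
    - [0,240,150,180,0]
    - [0,240,200,180,0]

```text
time_s: 1.15
eef_pos: [0.4267, -0.3975, 0.4006]
eef_rot: [0.989, 0.149, 0.001, -0.0]
force: [0.3, 0.7, 0.7]
finger_gap: 0.505
```

Emit:
move_arm:
  motion:
    - [0,0,50,0,0]
    - [0,0,100,0,0]
    - [0,0,150,0,0]
    - [0,0,200,0,0]
    - [0,0,250,0,0]
    - [0,0,300,0,0]
    - [0,0,350,0,0]
    - [0,0,400,0,0]
    - [0,0,430,0,0]
    - [0,0,430,0,0]

```text
time_s: 2.15
eef_pos: [0.4218, 0.0357, 0.4025]
eef_rot: [0.989, 0.151, -0.0, -0.001]
force: [0.6, 0.9, 0.2]
finger_gap: 0.501
```

```bash
cat > snap.py <<'E'
import sys
from plant import readout, optics
import cv2, numpy as np
tag=sys.argv[1]
o=readout.get_obs(); print(o["time_s"],np.round(o["eef_pos"],4),np.round(o["eef_rot"],4),np.round(o["force"],2),o["finger_gap"],np.round(o["qpos"],2))
for n in sys.argv[2:]:
    c=optics.read_camera(n); cv2.imwrite(f"pics/{n}{tag}.png",c["image"][:,:,::-1]); np.savez(f"pics/{n}{tag}.npz",**c)
E
python3 snap.py 1 wrist
```

```text
2.15 [0.4218 0.0357 0.4025] [ 9.886e-01  1.508e-01 -1.000e-04 -7.000e-04] [0.56 0.85 0.16] 0.5006521419614217 [-0.18  0.05  1.62  0.    1.47  1.09]
```

View pics/wrist1.png

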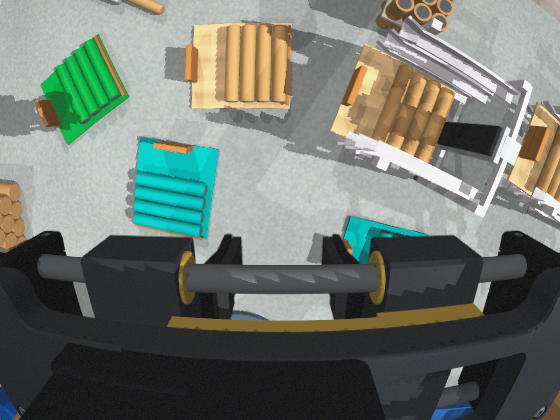

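Emit:
move_arm:
  motion:
    - [0,10,-50,0,-7]
    - [0,20,-100,0,-14]
    - [0,30,-150,0,-20]
    - [0,30,-150,0,-20]

```text
time_s: 2.6
eef_pos: [0.4538, -0.1247, 0.402]
eef_rot: [1.0, -0.031, 0.0, 0.002]
force: [-0.5, 0.2, -0.0]
finger_gap: 0.499
```

```bash
python3 snap.py 2 wrist top side
```

```text
2.6 [ 0.4538 -0.1247  0.402 ] [ 0.9995 -0.0309  0.      0.0017] [-0.48  0.16 -0.03] 0.49868889453893644 [-0.5   0.13  1.53 -0.    1.48  1.13]
```

View pics/wrist2.png

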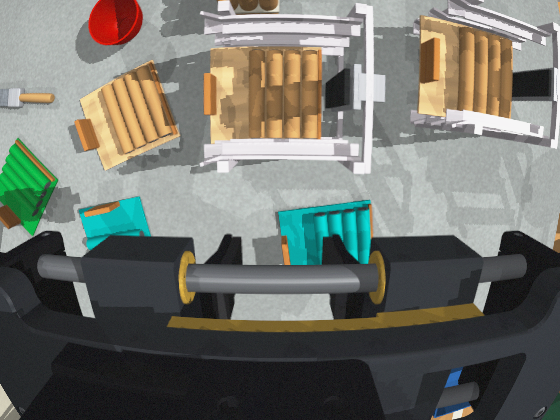

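View pics/top2.png

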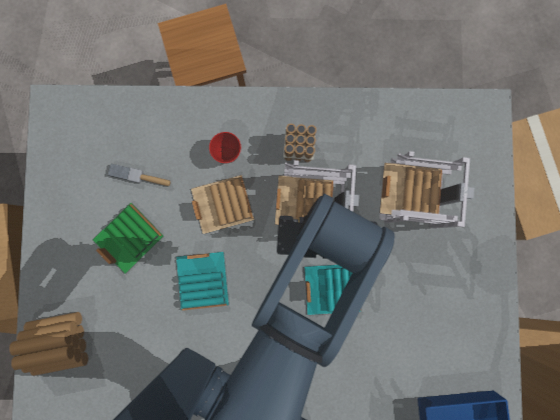

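View pics/side2.png

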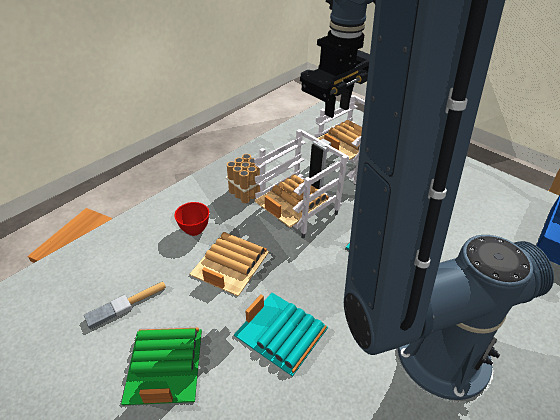

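```bash
cat >> h.py <<'E'
def wray(c,u,v):
    K=c["mtx"];E=c["extrinsics"];x=(u-K[0,2])/K[0,0];y=(v-K[1,2])/K[1,1];th=np.hypot(x,y)
    s=np.sin(th)/th if th>1e-9 else 1
    d=np.array([x*s,-y*s,-np.cos(th)]); return E[:3,3],E[:3,:3]@d
_r=ray
def ray(c,u,v):
    return wray(c,u,v) if abs(c["mtx"][0,0]-325.19)<1 else _r(c,u,v)
def wproj(c,P):
    K=c["mtx"];E=c["extrinsics"]; p=E[:3,:3].T@(np.asarray(P)-E[:3,3]);p=p*[1,-1,-1]
    r=np.hypot(p[0],p[1]);th=np.arctan2(r,p[2]); return np.array([K[0,2]+K[0,0]*th*p[0]/r,K[1,2]+K[1,1]*th*p[1]/r])
E
python3 -c "
from h import *
crop('wrist2',190,0,390,180,4,'d1')
crop('wrist1',320,0,560,220,3.3,'d2')
crop('wrist1',180,10,310,120,6,'d3')
crop('wrist2',70,50,190,175,4.8,'d4')"
```

```text
(no output)
```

View pics/d1.png

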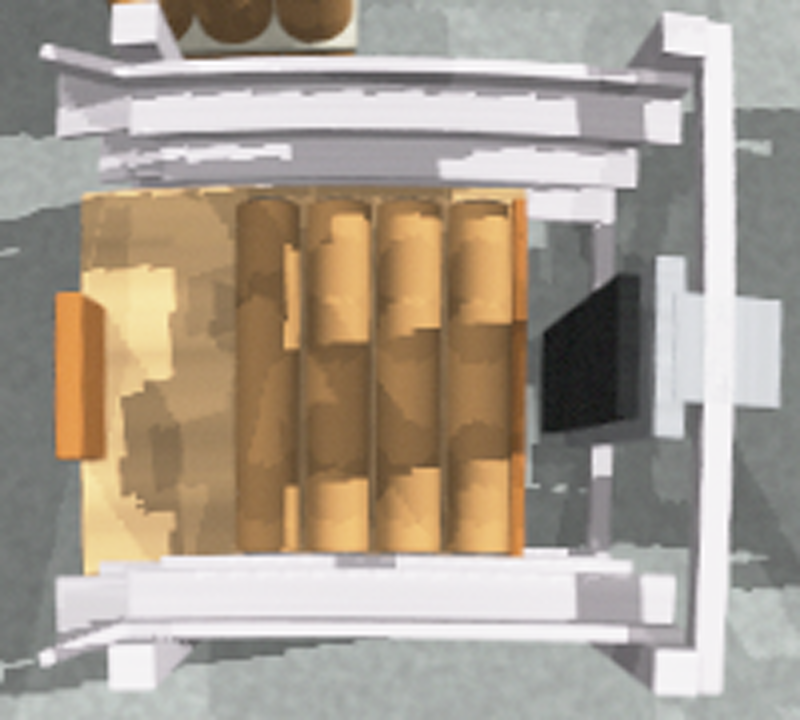

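View pics/d2.png

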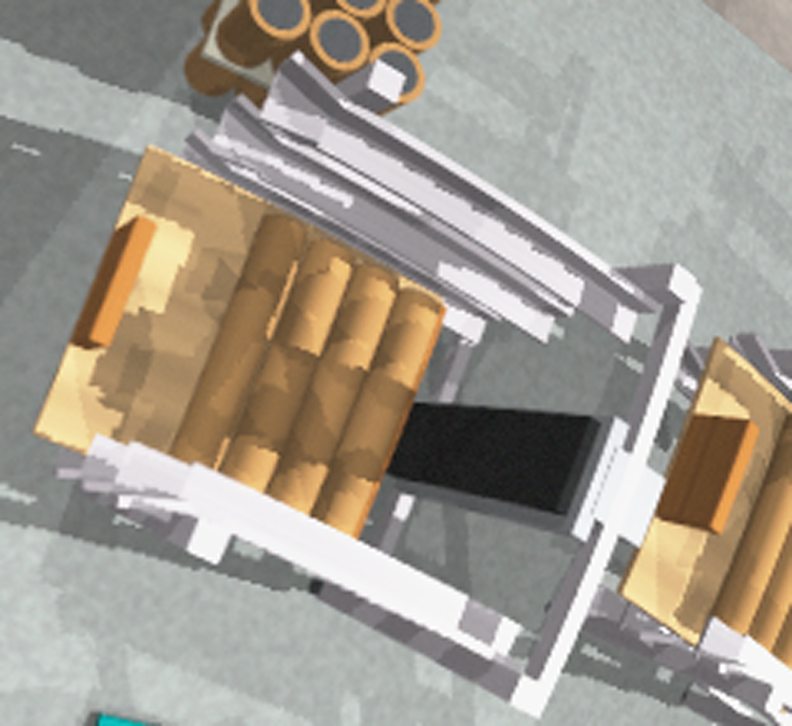

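View pics/d3.png

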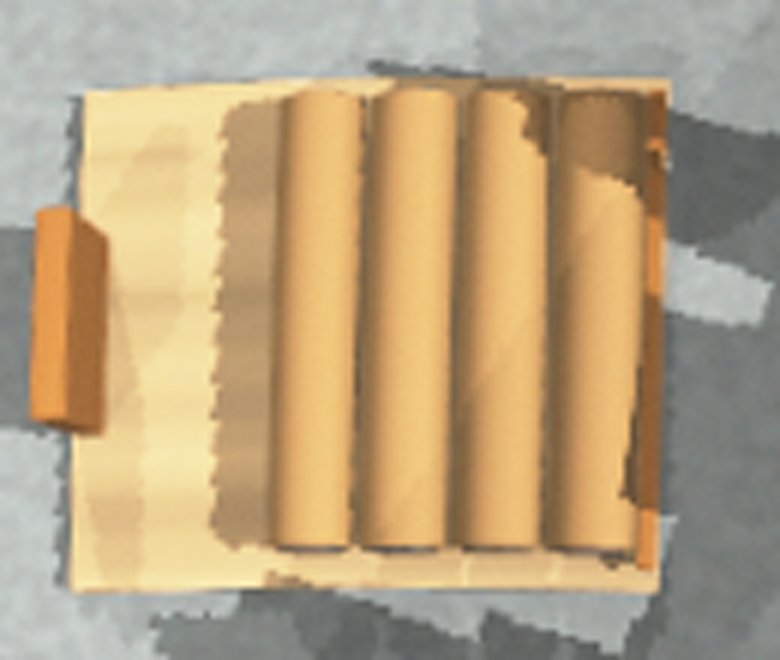

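View pics/d4.png

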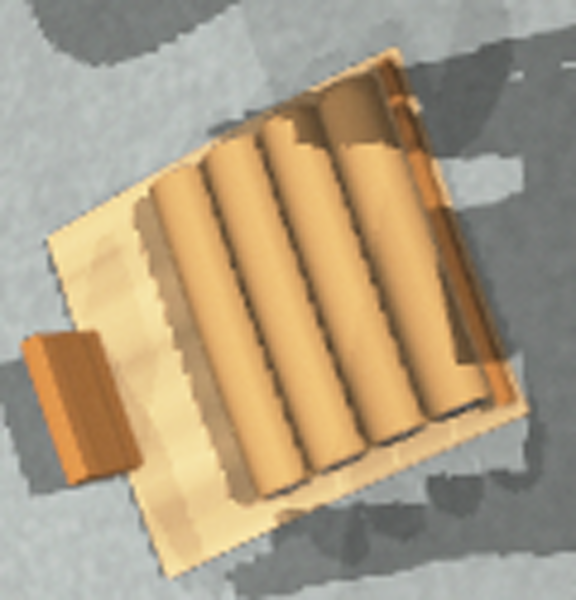

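```bash
python3 - <<'E'
from h import *
t=load('top0');s=load('side0');w1=load('wrist1');w2=load('wrist2')
D1=lambda a:(w2,a[0]/4+190,a[1]/4); D2=lambda a:(w1,a[0]/3.3+320,a[1]/3.3)
D3=lambda a:(w1,a[0]/6+180,a[1]/6+10); D4=lambda a:(w2,a[0]/4.8+70,a[1]/4.8+50)
C1=lambda a:(t,a[0]/4+170,a[1]/4+145)
print('w1',w1["extrinsics"][:3,3],'w2',w2["extrinsics"][:3,3])
def T(n,*o):
    x,e=tri(o);print(n,np.round(x,4),np.round(e,4))
T('sheet FL',D1((83,193)),D2((148,148)),C1((433,124)))
T('sheet FR',D1((83,573)),D2((37,433)),C1((422,316)))
T('tab fl',D1((57,293)),D2((134,217)))
T('tab fr',D1((57,458)),D2((77,343)))
T('tab il',D1((80,293)),D2((155,220)))
T('tab ir',D1((80,458)),D2((103,348)))
T('barL',D1((732,25)),D2((700,293)))
T('barR',D1((720,692)),D2((537,717)))
T('postFL tip ctr',D1((135,20)),D2((388,80)))
T('free FL',D3((83,93)),D4((48,240)),C1((85,177)))
T('free RL',D3((668,82)),D4((397,47)),C1((287,125)))
T('free RR',D3((658,592)),D4((528,410)),C1((335,297)))
T('free FR',D3((72,590)),D4((170,577)),C1((132,354)))
T('ftab fl',D3((37,208)),D4((22,340)))
T('ftab il',D3((70,207)),D4((43,333)))
T('ftab fr',D3((32,418)),D4((70,485)))
T('ftab ir',D3((67,430)),D4((85,480)))
# top-ledge edges at assumed height
for z in (.18,.19):
  for n,a in [('L0',(133,135)),('L1',(577,138)),('R0',(133,575)),('R1',(577,570))]:
    print(z,n,np.round(plane(w2,*D1(a)[1:],z),4))
E
```

```text
w1 [0.48911071 0.05539162 0.56431837] w2 [ 0.52416166 -0.12989095  0.56382363]
sheet FL [ 0.6419 -0.0291  0.067 ] [0.0015 0.0012 0.0021]
sheet FR [ 0.4935 -0.0204  0.0709] [0.001  0.0006 0.0011]
tab fl [ 0.5976 -0.0266  0.1061] [0.0004 0.0004]
tab fr [ 0.5376 -0.0208  0.0988] [0.0012 0.0012]
tab il [ 0.5974 -0.0353  0.1094] [0.001 0.001]
tab ir [ 0.5375 -0.031   0.1072] [0.0002 0.0002]
barL [ 0.6479 -0.2391  0.2158] [0.0008 0.0008]
barR [ 0.4599 -0.2253  0.2158] [0. 0.]
postFL tip ctr [ 0.6545 -0.0772  0.2212] [0.0001 0.0001]
free FL [0.6062 0.2545 0.005 ] [0.0012 0.0003 0.0009]
free RL [0.6516 0.0905 0.0074] [0.0015 0.0015 0.0028]
free RR [0.5094 0.0496 0.0039] [0.0013 0.0004 0.0014]
free FR [0.4622 0.2134 0.0022] [0.001  0.0006 0.0008]
ftab fl [0.5639 0.2409 0.0485] [0.0001 0.0001]
ftab il [0.5658 0.2326 0.0457] [0.0006 0.0006]
ftab fr [0.5067 0.2226 0.053 ] [0.0004 0.0004]
ftab ir [0.5067 0.2101 0.0601] [0.0008 0.0008]
0.18 L0 [ 0.6324 -0.0687  0.18  ]
0.18 L1 [ 0.6231 -0.1991  0.18  ]
0.18 R0 [ 0.4991 -0.0598  0.18  ]
0.18 R1 [ 0.4923 -0.1915  0.18  ]
0.19 L0 [ 0.6296 -0.0703  0.19  ]
0.19 L1 [ 0.6205 -0.1973  0.19  ]
0.19 R0 [ 0.4998 -0.0617  0.19  ]
0.19 R1 [ 0.4932 -0.1899  0.19  ]
```

Emit:
move_arm:
  motion:
    - [0,10,45,0,3]
    - [0,20,90,0,6]
    - [0,30,135,0,9]
    - [0,40,180,0,12]
    - [0,50,225,-20,15]
    - [0,60,270,-40,18]
    - [0,70,310,-60,19]
    - [0,82,347,-90,19]
    - [0,82,347,-130,19]
    - [0,82,347,-170,19]

```text
time_s: 3.75
eef_pos: [0.5337, 0.2321, 0.2317]
eef_rot: [0.99, 0.142, 0.001, -0.0]
force: [0.2, -0.0, -0.4]
finger_gap: 0.503
```

Emit:
move_arm:
  motion:
    - [0,0,0,-40,0]
    - [0,0,0,-80,0]
    - [0,0,0,-110,0]
    - [0,0,0,-110,0]
    - [0,0,0,-110,0]

```text
time_s: 4.25
eef_pos: [0.5343, 0.2301, 0.123]
eef_rot: [0.99, 0.14, -0.0, -0.0]
force: [0.3, -0.3, -0.0]
finger_gap: 0.5
```

```bash
python3 snap.py 3 wrist side
```

```text
4.25 [0.5343 0.2301 0.123 ] [ 9.902e-01  1.400e-01 -2.000e-04 -0.000e+00] [ 0.28 -0.26 -0.03] 0.49967094606106904 [0.21 0.6  1.63 0.   0.91 1.5 ]
```

View pics/wrist3.png

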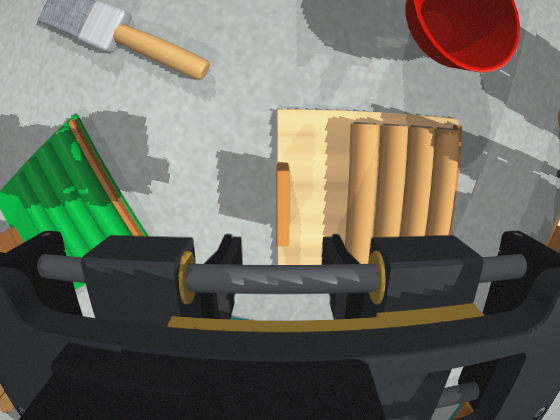

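View pics/side3.png

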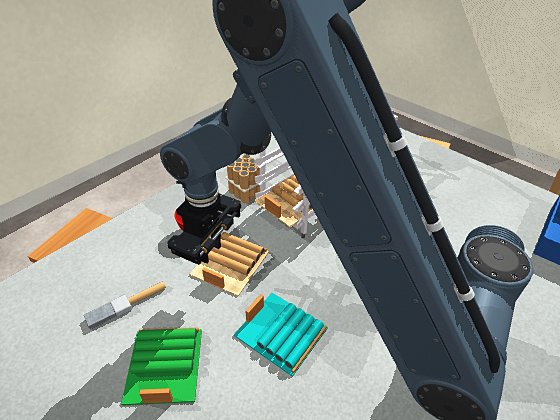

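```bash
python3 -c "
from h import *
crop('wrist3',255,95,475,270,3.5,'e1')"
```

```text
(no output)
```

View pics/e1.png

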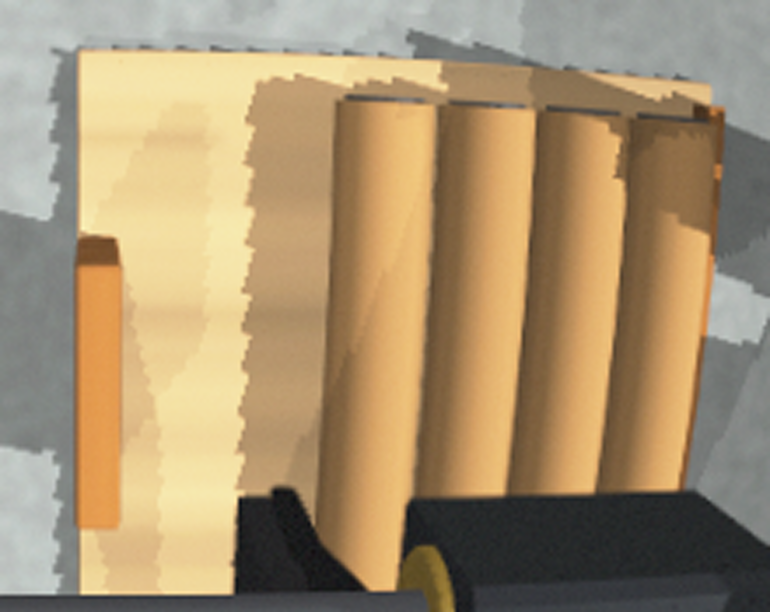

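```bash
python3 - <<'E'
from h import *
w=load('wrist3')
E1=lambda a:(a[0]/3.5+255,a[1]/3.5+95)
P=[plane(w,*E1(a),.05) for a in [(78,265),(121,264),(120,528),(78,528)]]
print(np.round(P,4),np.mean(P,0)); print([np.linalg.norm(P[i]-P[(i+1)%4]) for i in range(4)])
m=(P[0]+P[1]-P[2]-P[3]);print('edge dir',np.degrees(np.arctan2(m[1],m[0]))-90)
print('sheet FL',plane(w,*E1((78,52)),.006),'RL',plane(w,*E1((711,84)),.006))
E
```

```text
[[0.5645 0.2412 0.05  ]
 [0.5672 0.2326 0.05  ]
 [0.5103 0.216  0.05  ]
 [0.5077 0.225  0.05  ]] [0.5374178  0.22871504 0.05      ]
[np.float64(0.008974484493202225), np.float64(0.05918908548792018), np.float64(0.009353219582449512), np.float64(0.05897152661774013)]
edge dir -73.92037366581127
sheet FL [0.60793412 0.25428389 0.006     ] RL [0.65499387 0.09177558 0.006     ]
```

Emit:
move_arm:
  motion:
    - [0,3,-1,-30,0]
    - [0,3,-1,-60,0]
    - [0,3,-1,-80,0]
    - [0,3,-1,-95,0]
    - [0,3,-1,-106,0]
    - [0,3,-1,-106,0]
    - [0,3,-1,-106,0]

```text
time_s: 5.05
eef_pos: [0.5386, 0.2286, 0.0174]
eef_rot: [0.99, 0.139, 0.001, -0.0]
force: [0.6, -0.4, 0.3]
finger_gap: 0.498
```

```bash
python3 snap.py 4 wrist
```

```text
5.05 [0.5386 0.2286 0.0174] [ 9.903e-01  1.392e-01  8.000e-04 -1.000e-04] [ 0.57 -0.36  0.33] 0.49765003690556187 [0.21 0.77 1.67 0.   0.7  1.5 ]
```

View pics/wrist4.png

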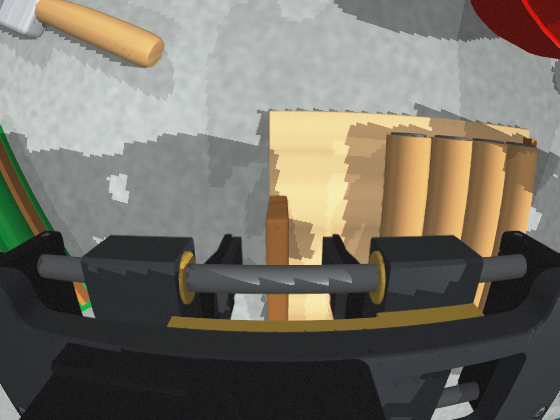

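Emit:
move_arm:
  motion:
    - [0.4,0,0,0,0]
    - [0.6,0,0,0,0]
    - [0.8,0,0,0,0]
    - [1,0,0,0,0]
    - [1,0,0,0,0]
    - [1,0,0,0,0]
    - [1,0,0,0,0]
    - [1,0,0,0,0]

```text
time_s: 5.9
eef_pos: [0.5378, 0.2286, 0.0167]
eef_rot: [0.99, 0.139, 0.0, -0.0]
force: [0.2, 1.9, 1.2]
finger_gap: 0.115
```

Emit:
move_arm:
  motion:
    - [1,0,0,5,0]
    - [1,0,0,12,0]
    - [1,0,0,22,0]
    - [1,0,0,35,0]
    - [1,0,0,50,0]
    - [1,0,0,65,0]
    - [1,0,0,80,0]
    - [1,0,0,80,0]
    - [1,0,0,80,0]

```text
time_s: 6.8
eef_pos: [0.538, 0.2284, 0.0973]
eef_rot: [0.99, 0.139, 0.001, -0.0]
force: [-0.3, 0.7, -2.6]
finger_gap: 0.109
```

```bash
python3 snap.py 5 wrist side
```

```text
6.8 [0.538  0.2284 0.0973] [ 9.903e-01  1.392e-01  7.000e-04 -1.000e-04] [-0.29  0.67 -2.64] 0.10907235348098546 [0.21 0.64 1.64 0.   0.86 1.5 ]
```

View pics/wrist5.png

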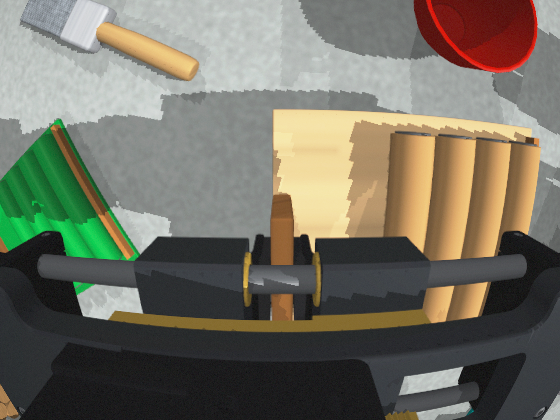

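View pics/side5.png

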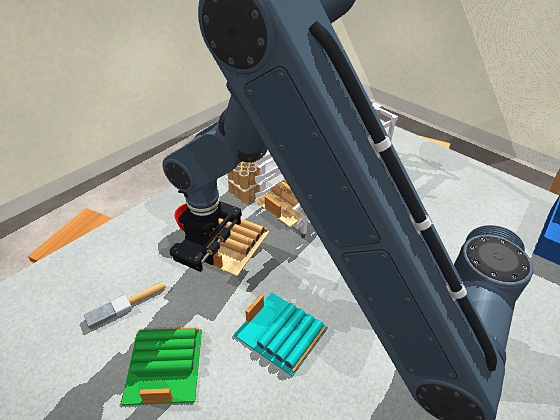

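```bash
python3 -c "
from h import *
crop('wrist5',255,95,555,255,2.6,'f1')
crop('wrist4',255,95,555,255,2.6,'f0')"
```

```text
(no output)
```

View pics/f1.png

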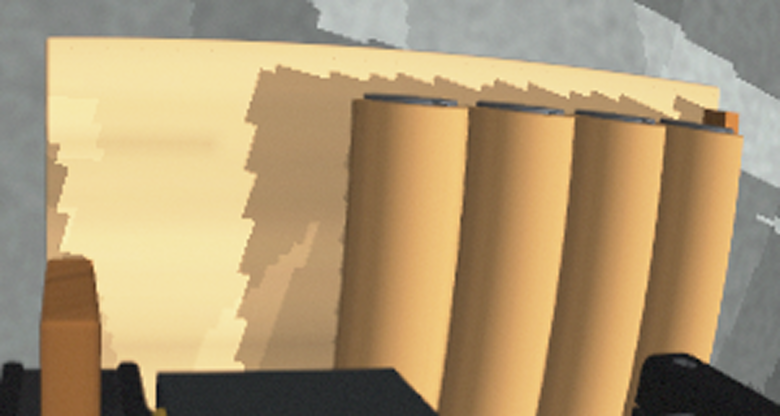

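View pics/f0.png

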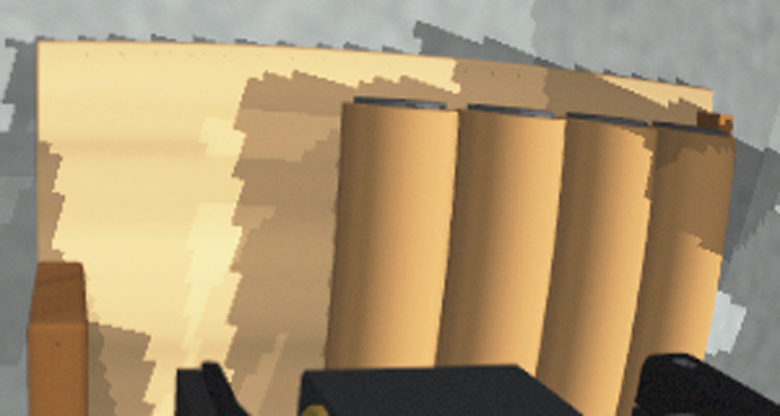

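```bash
cat > toolpos.py <<'E'
from h import *
from scipy.spatial.transform import Rotation as R
def corners(n,tcp,q,FL,RL,dz=-.0107):
    w=load(n); M=R.from_quat(q).as_matrix(); y=M[:,1]; y=np.array([y[0],y[1]]); lat=np.array([-y[1],y[0]])
    out=[]
    for a in(FL,RL):
        P=plane(w,*a,tcp[2]+dz); d=(P-tcp)[:2]; out.append((d@y,d@lat))
    out=np.array(out);print('fwd,left rel TCP (mm)',np.round(out*1000,1),'len',np.linalg.norm(out[1]-out[0])*1000,'yaw rel deg',np.degrees(np.arctan2(out[1,1]-out[0,1],out[1,0]-out[0,0])))
if __name__=="__main__":
    F=lambda a:(a[0]/2.6+255,a[1]/2.6+95)
    corners('wrist4',np.array([.5386,.2286,.0174]),[.9903,.1392,.0008,-.0001],F((37,41)),F((712,90)),-.0114)
    corners('wrist5',np.array([.5380,.2284,.0973]),[.9903,.1392,.0007,-.0001],F((47,38)),F((719,88)))
    corners('wrist5',np.array([.5380,.2284,.0973]),[.9903,.1392,.0007,-.0001],F((47,38)),F((719,88)),-.0127)
E
python3 toolpos.py
```

```text
fwd,left rel TCP (mm) [[ -5.5  74.2]
 [162.9  74. ]] len 168.44677453134116 yaw rel deg -0.08211132236161557
fwd,left rel TCP (mm) [[ -3.5  74.9]
 [164.9  74.8]] len 168.39028384572478 yaw rel deg -0.026084871172097745
fwd,left rel TCP (mm) [[ -3.5  74.9]
 [166.8  74.8]] len 170.3410787235118 yaw rel deg -0.026084871172073375
```

Emit:
move_arm:
  motion:
    - [1,5,-8,15,-3]
    - [1,12,-20,30,-6]
    - [1,20,-32,45,-10]
    - [1,28,-45,55,-14]
    - [1,34,-56,62,-17]
    - [1,39,-66,62,-19.8]
    - [1,41,-74,62,-19.8]
    - [1,41,-74,62,-19.8]
    - [1,41,-74,62,-19.8]

```text
time_s: 7.8
eef_pos: [0.578, 0.1544, 0.1578]
eef_rot: [0.999, -0.033, -0.001, -0.0]
force: [-0.8, -1.2, -1.5]
finger_gap: 0.114
```

```bash
python3 snap.py 6 wrist side top
```

```text
7.8 [0.578  0.1544 0.1578] [ 9.995e-01 -3.300e-02 -1.000e-03 -1.000e-04] [-0.78 -1.24 -1.48] 0.11374038969618357 [0.07 0.57 1.56 0.   1.01 1.71]
```

View pics/wrist6.png

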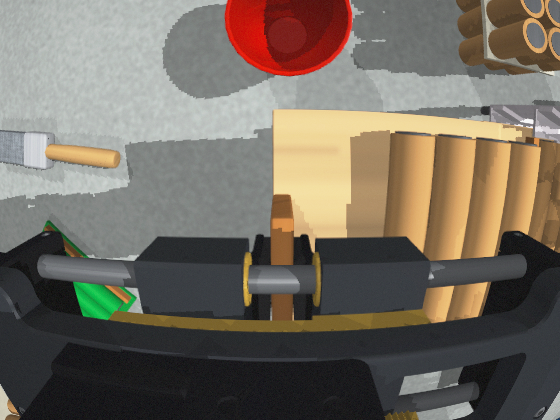

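View pics/side6.png

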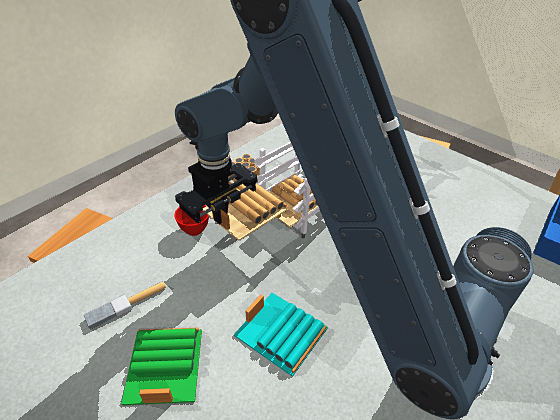

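View pics/top6.png

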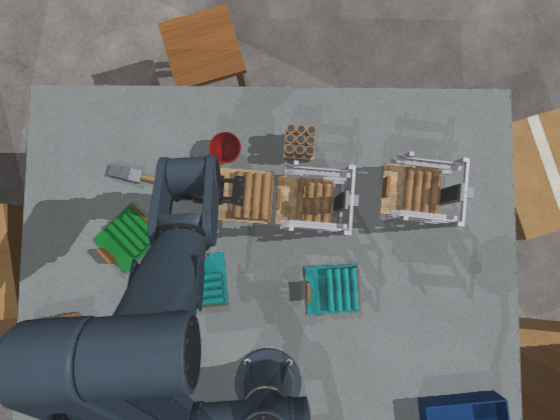

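```bash
python3 -c "
from h import *
crop('wrist6',400,80,560,200,5,'g1')
crop('side6',210,130,330,260,5,'g2')
crop('top6',210,145,370,245,5,'g3')"
```

```text
(no output)
```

View pics/g1.png

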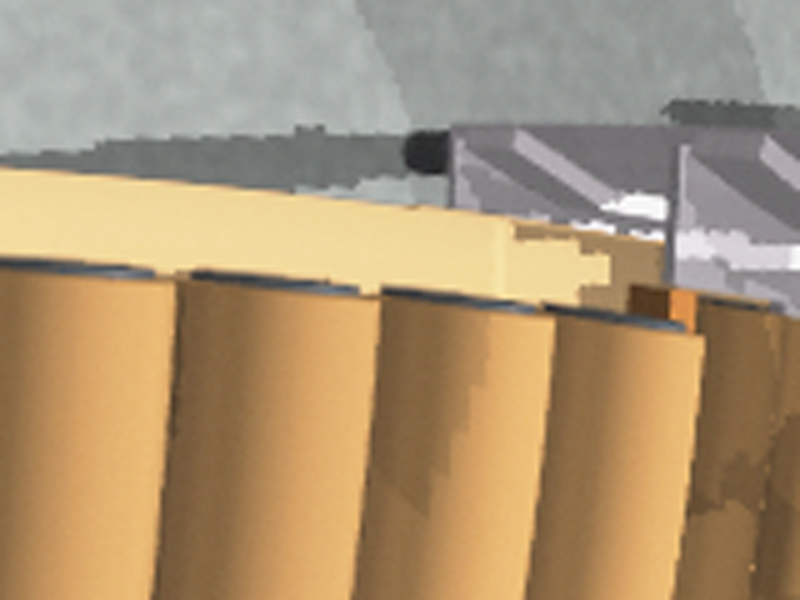

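View pics/g2.png

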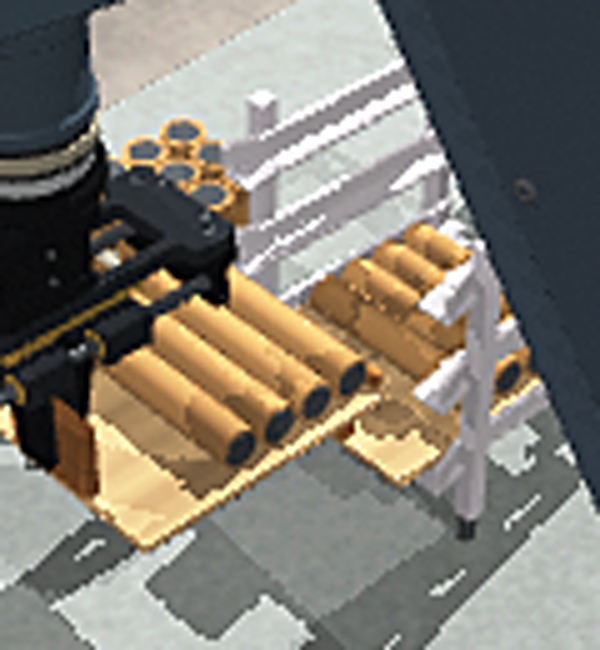

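View pics/g3.png

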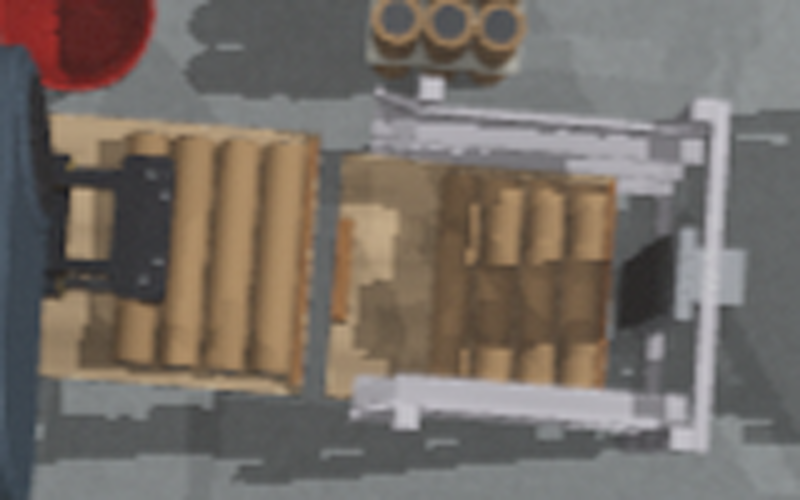

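```bash
python3 - <<'E'
from h import *
t=load('top6');s=load('side6')
G=lambda a:(a[0]/5+210,a[1]/5+145); S=lambda a:(a[0]/5+210,a[1]/5+130)
u=np.array([-.0663,-.9978]);n=np.array([.9978,-.0663]);O=np.array([.5602,-.1357])
for name,a,z in [('RL',(318,135),.147),('RR',(301,393),.147),('rackbarL',(731,101),.216),('rackbarR',(705,450),.216),('sheetFL',(343,155),.067),('sheetFR',(327,395),.067)]:
    P=plane(t,*G(a),z); d=P[:2]-O; print(name,np.round(P,4),'fwd',round(d@u,4),'left',round(d@n,4))
# top ledge edges in top view at z .1885 & wall tops
for name,a in [('Lledge in 0',(415,150)),('Lledge in1',(630,163)),('Rledge in0',(400,378)),('Rledge in1',(630,388))]:
    P=plane(t,*G(a),.188); d=P[:2]-O; print(name,np.round(P,4),'fwd',round(d@u,4),'left',round(d@n,4))
x,e=tri([(t,*G((301,393))),(s,*S((383,385)))]);print('RR tri',x,e)
# tray nearest corner in side; post FR top
for name,a,b in [('post FL top',(432,85),(262,98)),('post FR top',(408,415),(470,228))]:
    x,e=tri([(t,*G(a)),(s,*S(b))]);print(name,x,e)
E
```

```text
RL [ 0.6401 -0.0137  0.147 ] fwd -0.127 left 0.0716
RR [ 0.4911 -0.0053  0.147 ] fwd -0.1255 left -0.0776
rackbarL [ 0.649  -0.2385  0.216 ] fwd 0.0967 left 0.0954
rackbarR [ 0.4599 -0.2235  0.216 ] fwd 0.0942 left -0.0943
sheetFL [ 0.6413 -0.0282  0.067 ] fwd -0.1127 left 0.0738
sheetFR [ 0.4927 -0.0196  0.067 ] fwd -0.1114 left -0.075
Lledge in 0 [ 0.6252 -0.0682  0.188 ] fwd -0.0716 left 0.0604
Lledge in1 [ 0.619  -0.1878  0.188 ] fwd 0.0481 left 0.0621
Rledge in0 [ 0.4984 -0.0606  0.188 ] fwd -0.0708 left -0.0667
Rledge in1 [ 0.4939 -0.1875  0.188 ] fwd 0.0561 left -0.0628
RR tri [ 0.49287944 -0.00387243  0.14563791] [0.0022333488236441117, 0.0022333488236439838]
post FL top [ 0.65618823 -0.07652981  0.21506987] [0.00043877861115014825, 0.0004387786111501591]
post FR top [ 0.48152134 -0.06049312  0.22553994] [0.005537056177503165, 0.0055370561775032615]
```

Emit:
move_arm:
  motion:
    - [1,1,-5,-3,0]
    - [1,2,-12,-6,0]
    - [1,2,-20,-9,0]
    - [1,1,-28,-9,0]
    - [1,0,-36,-9,0]
    - [1,0,-40,-9,0]
    - [1,0,-40,-9,0]
    - [1,0,-40,-9,0]

```text
time_s: 8.75
eef_pos: [0.579, 0.1143, 0.1497]
eef_rot: [0.999, -0.033, 0.0, -0.0]
force: [-0.2, 1.0, -2.1]
finger_gap: 0.114
```

```bash
python3 snap.py 7 wrist side top; python3 -c "
from h import *
crop('wrist7',400,80,560,200,5,'g1b')
crop('side7',210,130,350,260,5,'g2b')
crop('top7',210,145,370,245,5,'g3b')"
```

```text
8.75 [0.579  0.1143 0.1497] [ 9.994e-01 -3.330e-02  2.000e-04 -1.000e-04] [-0.2   0.97 -2.06] 0.11407896194700658 [0.01 0.57 1.59 0.   0.98 1.64]
```

View pics/g1b.png

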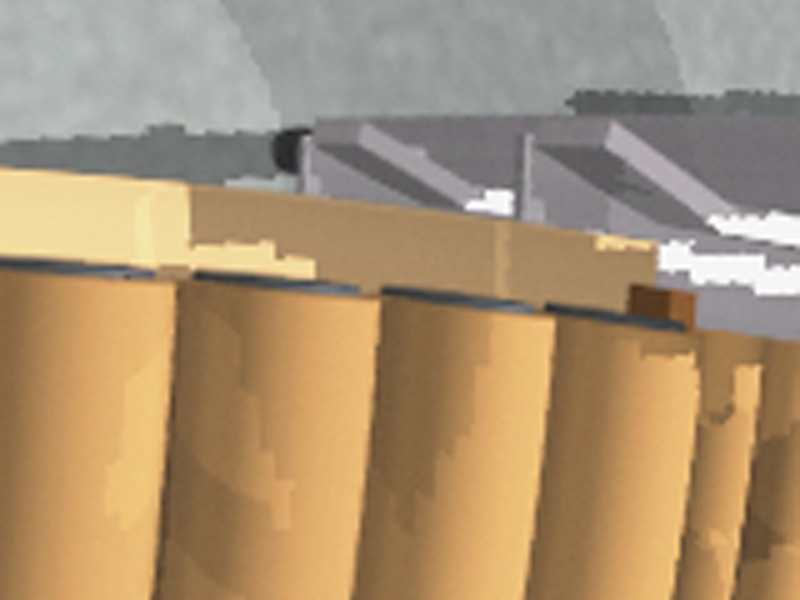

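View pics/g2b.png

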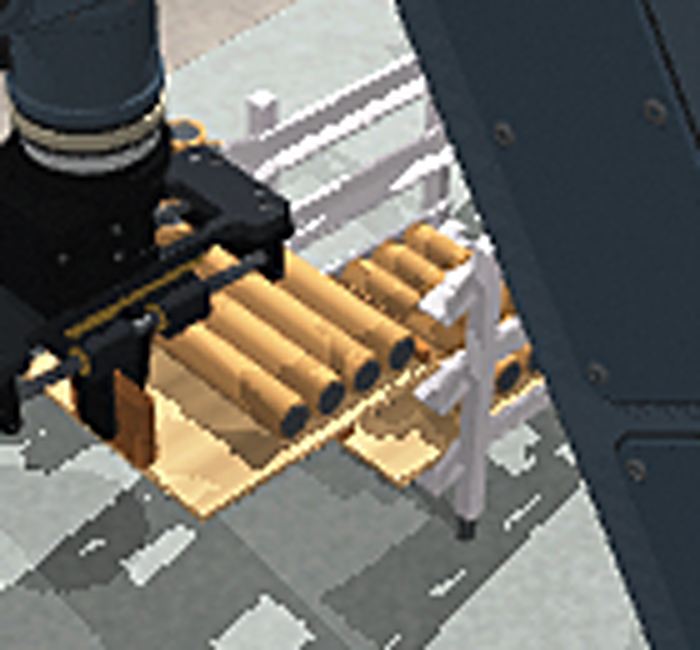

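View pics/g3b.png

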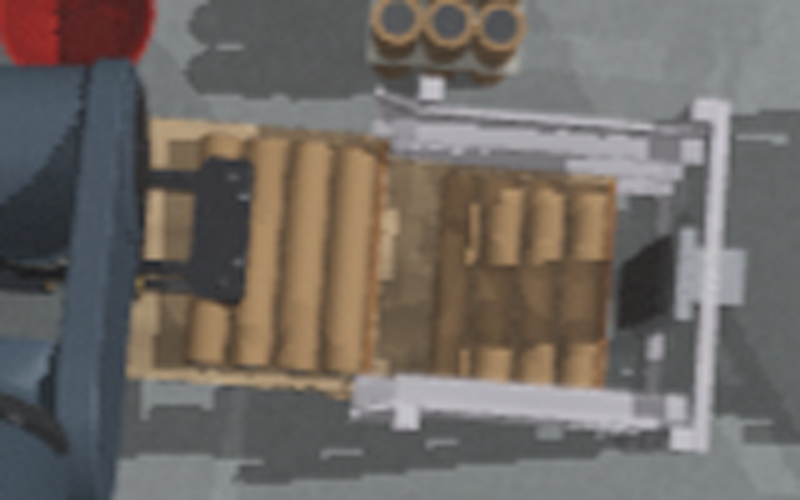

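```bash
python3 - <<'E'
from h import *
w=load('wrist7');t=load('top7');s=load('side7')
u=np.array([-.0663,-.9978]);n=np.array([.9978,-.0663]);O=np.array([.5602,-.1357])
def P(x,y,z): return np.r_[O+x*u+y*n,z]
for z0 in (.022,.026):
  for l in (.035,.099,.163):
    print(z0,l,'mouth wall top',np.round((wproj(w,P(-.07,.079,z0+l+.014))-[400,80])*5),'wall bot',np.round((wproj(w,P(-.07,.079,z0+l))-[400,80])*5),'ledge in',np.round((wproj(w,P(-.07,.065,z0+l))-[400,80])*5),'tip',np.round((wproj(w,P(-.094,.09,z0+l+.014))-[400,80])*5))
    for c,nm,off in ((t,'top',(210,145)),(s,'side',(210,130))):
      print('   ',nm,'R mouth walltop',np.round((proj(c,P(-.07,-.079,z0+l+.014))-off)*5),'R ledge in',np.round((proj(c,P(-.07,-.065,z0+l))-off)*5),'L ledge in',np.round((proj(c,P(-.07,.065,z0+l))-off)*5), 'L end ledge', np.round((proj(c,P(.09,.065,z0+l))-off)*5))
G=lambda a:(a[0]/5+210,a[1]/5+145)
for name,a in [('RL',(387,142)),('RR?',(372,395))]:
    Q=plane(t,*G(a),.1385+.0); d=Q[:2]-O; print(name,np.round(Q,4),'fwd',round(d@u,4),'left',round(d@n,4))
G=lambda a:(a[0]/5+400,a[1]/5+80)
for name,a in [('RL',(655,240)),('L300',(303,200))]:
    Q=plane(w,*G(a),.139); d=Q[:2]-O; print(name,np.round(Q,4),'fwd',round(d@u,4),'left',round(d@n,4))
E
```

```text
0.022 0.035 mouth wall top [463. 216.] wall bot [419. 212.] ledge in [415. 290.] tip [355. 137.]
    top R mouth walltop [394. 406.] R ledge in [395. 384.] L ledge in [410. 177.] L end ledge [666. 196.]
    side R mouth walltop [459. 439.] R ledge in [440. 444.] L ledge in [288. 334.] L end ledge [470. 224.]
0.022 0.099 mouth wall top [714. 241.] wall bot [651. 234.] ledge in [645. 329.] tip [600. 139.]
    top R mouth walltop [397. 403.] R ledge in [398. 380.] L ledge in [414. 161.] L end ledge [684. 181.]
    side R mouth walltop [465. 355.] R ledge in [445. 361.] L ledge in [288. 253.] L end ledge [476. 144.]
0.022 0.163 mouth wall top [1070.  292.] wall bot [981. 278.] ledge in [970. 398.] tip [967. 158.]
    top R mouth walltop [400. 400.] R ledge in [401. 375.] L ledge in [418. 143.] L end ledge [705. 164.]
    side R mouth walltop [471. 264.] R ledge in [451. 272.] L ledge in [287. 165.] L end ledge [482.  58.]
0.026 0.035 mouth wall top [477. 217.] wall bot [431. 213.] ledge in [427. 292.] tip [368. 137.]
    top R mouth walltop [394. 406.] R ledge in [395. 384.] L ledge in [
[... 277 characters left out ...]
ledge in [398. 380.] L ledge in [414. 160.] L end ledge [685. 180.]
    side R mouth walltop [465. 349.] R ledge in [446. 356.] L ledge in [288. 247.] L end ledge [476. 139.]
0.026 0.163 mouth wall top [1096.  297.] wall bot [1006.  282.] ledge in [994. 404.] tip [995. 161.]
    top R mouth walltop [401. 400.] R ledge in [402. 375.] L ledge in [419. 142.] L end ledge [706. 163.]
    side R mouth walltop [472. 259.] R ledge in [451. 267.] L ledge in [287. 159.] L end ledge [482.  53.]
RL [ 0.6378 -0.0537  0.1385] fwd -0.0869 left 0.072
RR? [ 0.4905 -0.046   0.1385] fwd -0.0848 left -0.0754
RL [ 0.6435 -0.0549  0.139 ] fwd -0.0861 left 0.0777
L300 [0.6465 0.004  0.139 ] fwd -0.1451 left 0.0768
```

```bash
python3 - <<'E'
from h import *
crop('side0',245,130,345,230,8,'h0')
s=load('side0')
u=np.array([-.0663,-.9978]);n=np.array([.9978,-.0663]);O=np.array([.5602,-.1357])
im=cv2.imread('pics/h0.png')
def P(x,y,z): return np.r_[O+x*u+y*n,z]
for z0,col in ((.021,(0,0,255)),(.026,(0,255,0)),(.031,(255,0,0))):
  for l in (.035,.099,.163):
    for y in(.065,-.065):
      a,b=[(proj(s,P(x,y,z0+l))-[245,130])*8 for x in(-.07,.09)]
      cv2.line(im,tuple(map(int,a)),tuple(map(int,b)),col,1)
cv2.imwrite('pics/h1.png',im[:600])
E
```

```text
(no output)
```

View pics/h1.png

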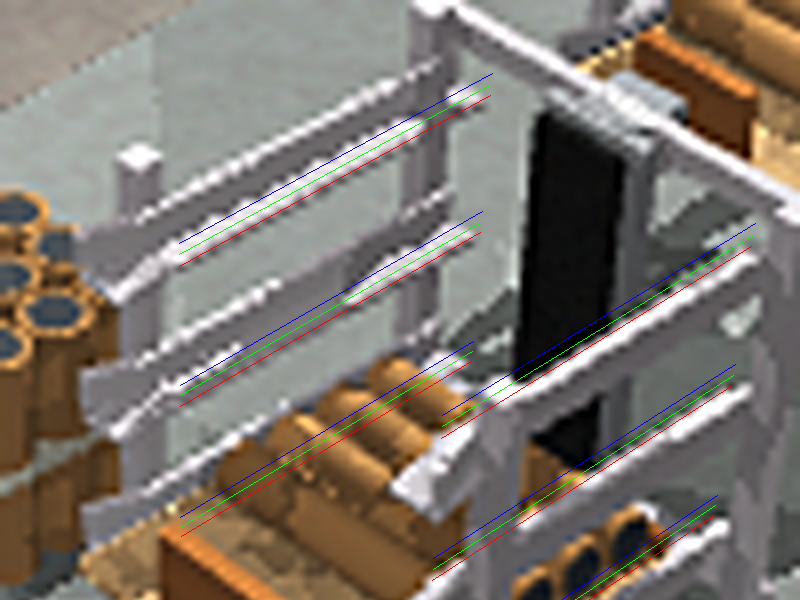

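Emit:
move_arm:
  motion:
    - [1,2,-2,-1,0]
    - [1,2,-6,-2,0]
    - [1,1.5,-12,-3,0]
    - [1,1,-18,-3,0]
    - [1,0.5,-24,-3,0]
    - [1,0.5,-24,-3,0]

```text
time_s: 9.5
eef_pos: [0.5793, 0.0893, 0.1466]
eef_rot: [0.999, -0.034, -0.0, 0.0]
force: [-0.1, 0.0, -2.3]
finger_gap: 0.111
```

```bash
python3 snap.py 8 wrist side top; python3 -c "
from h import *
crop('wrist8',400,80,560,200,5,'g1c')
crop('side8',230,130,370,260,5,'g2c')
crop('top8',210,145,370,245,5,'g3c')"
```

```text
9.5 [0.5793 0.0893 0.1466] [ 9.994e-01 -3.370e-02 -1.000e-04  1.000e-04] [-0.11  0.03 -2.27] 0.11069436111305543 [-0.04  0.57  1.6  -0.    0.97  1.6 ]
```

View pics/g1c.png

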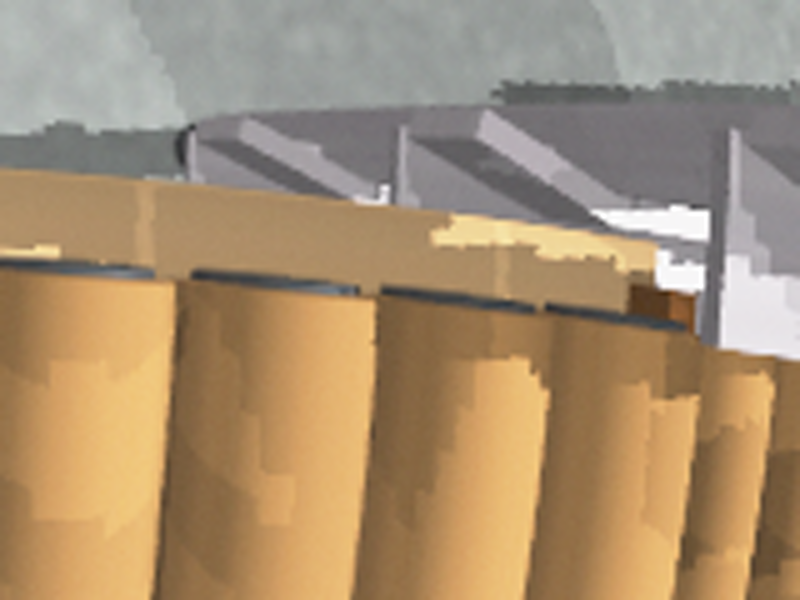

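View pics/g2c.png

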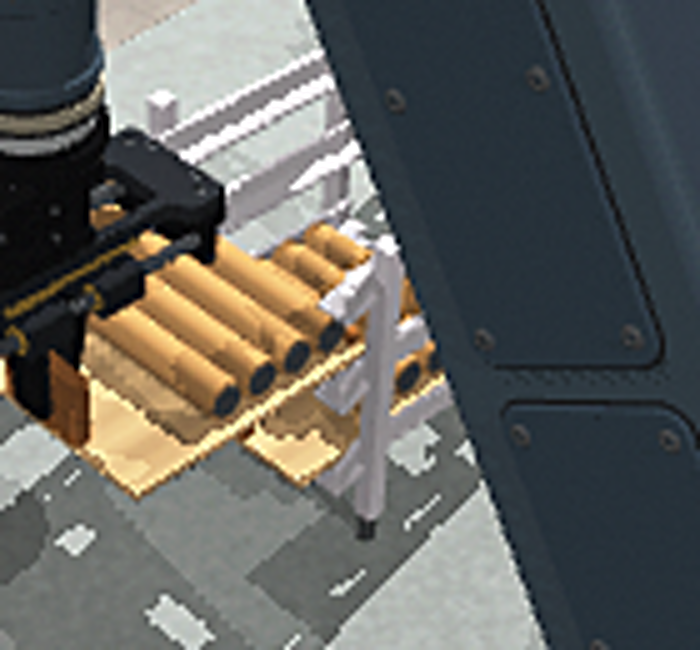

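View pics/g3c.png

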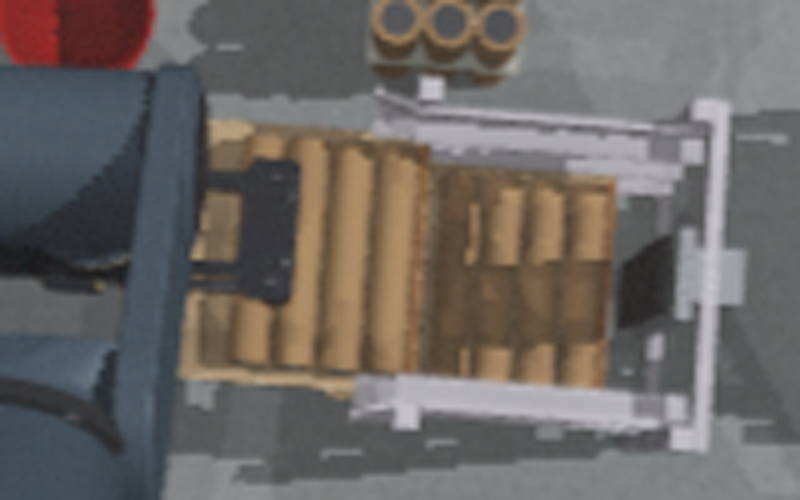

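```bash
python3 - <<'E'
from h import *
w=load('wrist8')
u=np.array([-.0663,-.9978]);n=np.array([.9978,-.0663]);O=np.array([.5602,-.1357])
im=cv2.resize(w["image"][130:180-20+20,470:560,::-1],None,fx=8.8,fy=8.8,interpolation=cv2.INTER_CUBIC)
im0=im.copy()
def P(x,y,z): return np.r_[O+x*u+y*n,z]
f=lambda p:tuple(map(int,(wproj(w,p)-[470,130])*8.8+4))
z0=.025
for y,z,col in((.079,.113,(0,0,255)),(.079,.099,(0,255,0)),(.065,.099,(255,0,0)),(.083,.113,(0,255,255))):
    cv2.line(im,f(P(-.07,y,z0+z)),f(P(-.03,y,z0+z)),col,1)
cv2.imwrite('pics/i1.png',np.vstack([im0,im])[:880]) if 0 else (cv2.imwrite('pics/i0.png',im0),cv2.imwrite('pics/i1.png',im))
print(im.shape)
tcp=np.array([.5793,.0893]);yv=np.array([-.0674,-.9977]);lat=np.array([.9977,-.0674])
print('tcp fwd,left',(tcp-O)@u,(tcp-O)@n)
from toolpos import corners
corners('wrist8',np.array([.5793,.0893,.1466]),[.9994,-.0337,0,0],(470-200/2.6*0+0,0),(400+655/5,80+240/5))
E
```

```text
(440, 792, 3)
tcp fwd,left -0.22577133 0.004140480000000007
fwd,left rel TCP (mm) [[114.5 151.1]
 [164.5  75.6]] len 90.51414508165747 yaw rel deg -56.49035651760647
```

View pics/i0.png

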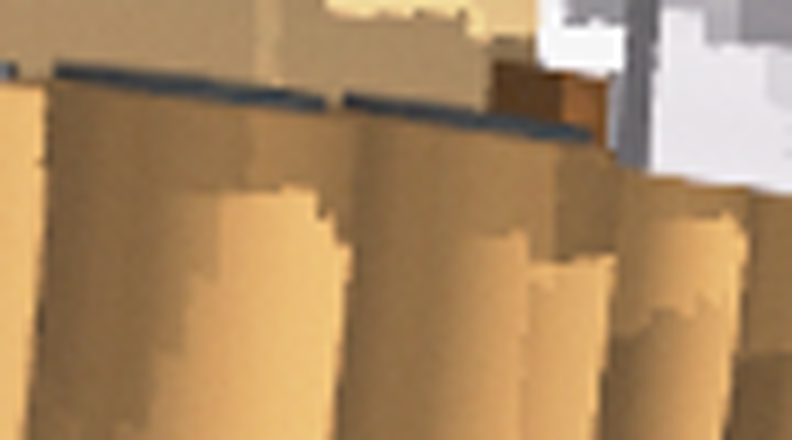

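View pics/i1.png

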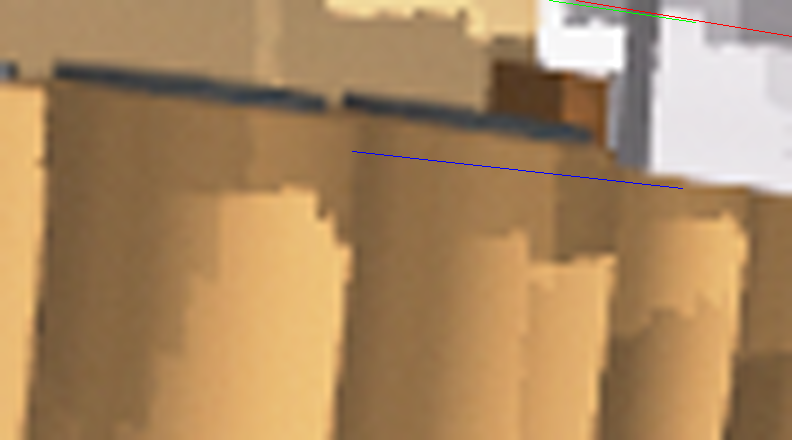

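```bash
python3 - <<'E'
from h import *
w=load('wrist8')
u=np.array([-.0663,-.9978]);n=np.array([.9978,-.0663]);O=np.array([.5602,-.1357])
x0,y0,k=470,95,8.8
im=cv2.resize(w["image"][y0:155,x0:560,::-1],None,fx=k,fy=k,interpolation=cv2.INTER_CUBIC)
def P(x,y,z): return np.r_[O+x*u+y*n,z]
f=lambda p:tuple(map(int,(wproj(w,p)-[x0,y0])*k+4))
z0=.025
im0=im.copy()
for y,z,col in((.079,.113,(0,0,255)),(.079,.099,(0,255,0)),(.065,.099,(255,0,0)),(.083,.113,(0,255,255))):
    cv2.line(im,f(P(-.07,y,z0+z)),f(P(-.03,y,z0+z)),col,1)
cv2.imwrite('pics/j1.png',im);cv2.imwrite('pics/j0.png',im0)
E
```

```text
(no output)
```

View pics/j1.png

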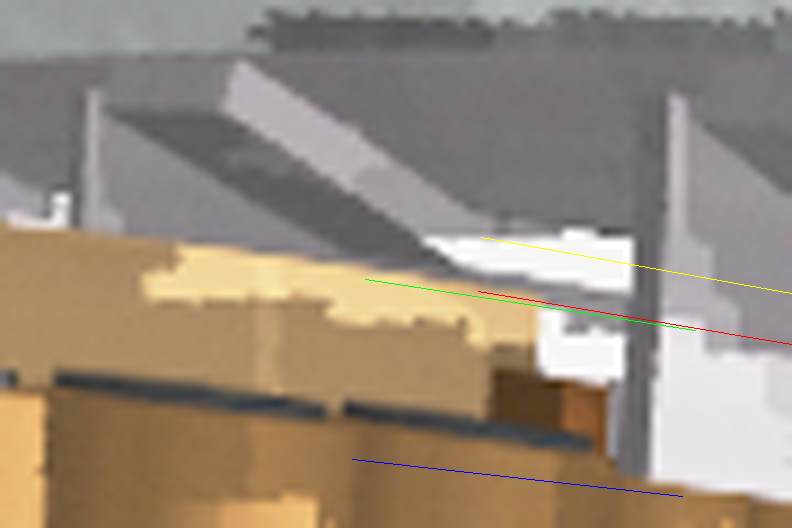

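Emit:
move_arm:
  motion:
    - [1,-1,0,0,0]
    - [1,-2,-2,0,0]
    - [1,-2.3,-6,0,0]
    - [1,-2.6,-10,0,0]
    - [1,-3,-15,0,0]
    - [1,-3.3,-20,0,0]
    - [1,-3.3,-20,0,0]

```text
time_s: 10.35
eef_pos: [0.5761, 0.0695, 0.1466]
eef_rot: [0.999, -0.034, 0.0, 0.0]
force: [0.5, -0.6, -2.4]
finger_gap: 0.11
```

```bash
python3 snap.py 9 wrist side; python3 - <<'E'
from h import *
w=load('wrist9')
u=np.array([-.0663,-.9978]);n=np.array([.9978,-.0663]);O=np.array([.5602,-.1357])
x0,y0,k=440,85,6.6
im=cv2.resize(w["image"][y0:155,x0:560,::-1],None,fx=k,fy=k,interpolation=cv2.INTER_CUBIC)
cv2.imwrite('pics/k0.png',im)
crop('side9',230,130,370,260,5,'g2d')
E
```

```text
10.35 [0.5761 0.0695 0.1466] [ 9.994e-01 -3.360e-02  0.000e+00  1.000e-04] [ 0.45 -0.57 -2.45] 0.1103939913240407 [-0.07  0.57  1.62 -0.    0.96  1.57]
```

View pics/k0.png

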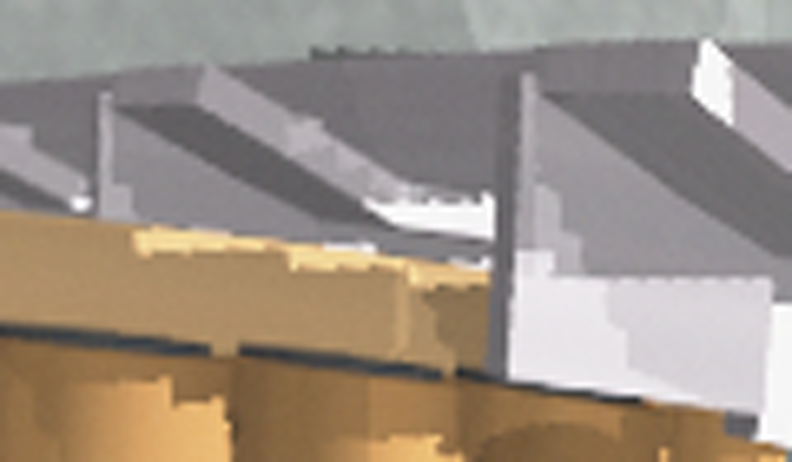

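View pics/g2d.png

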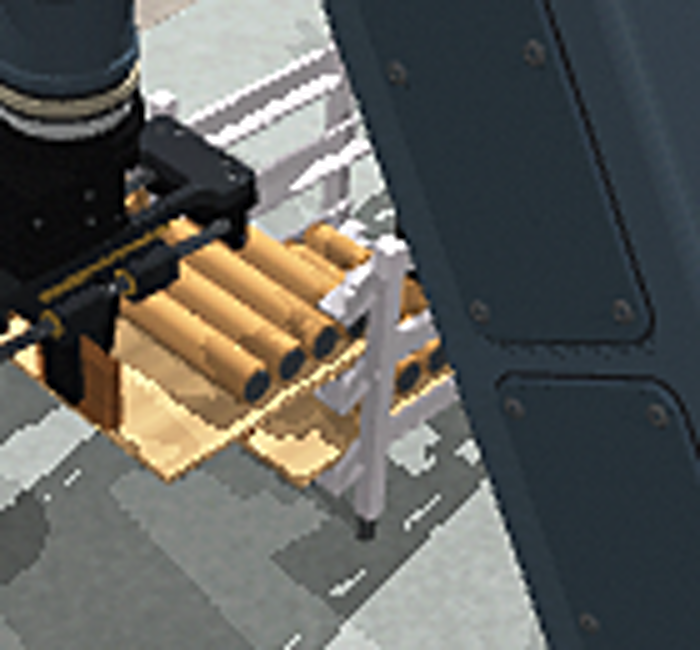

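Emit:
move_arm:
  motion:
    - [1,-0.5,-8,0,0]
    - [1,-1,-16,0,0]
    - [1,-1.6,-24,0,0]
    - [1,-2.1,-32,0,0]
    - [1,-2.7,-40,0,0]
    - [1,-2.7,-40,0,0]

```text
time_s: 11.05
eef_pos: [0.5734, 0.029, 0.1466]
eef_rot: [0.999, -0.034, 0.0, 0.0]
force: [0.2, 0.5, -1.8]
finger_gap: 0.11
```

```bash
python3 snap.py 10 wrist; python3 - <<'E'
from h import *
crop('wrist10',420,75,560,175,5.5,'k1')
E
```

```text
11.05 [0.5734 0.029  0.1466] [ 9.994e-01 -3.390e-02  0.000e+00  1.000e-04] [ 0.18  0.53 -1.82] 0.10956644770453867 [-0.14  0.56  1.63 -0.    0.95  1.49]
```

View pics/k1.png

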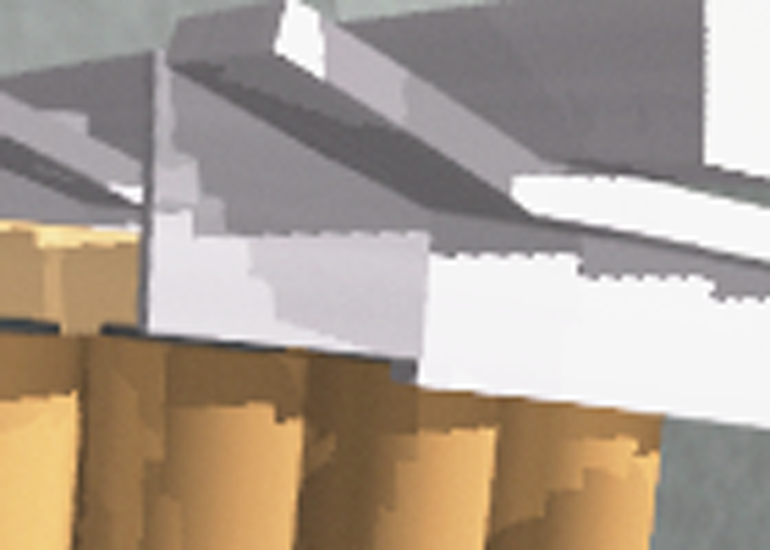

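Emit:
move_arm:
  motion:
    - [1,-0.4,-6,0,0]
    - [1,-0.9,-13,0,0]
    - [1,-1.3,-20,0,0]
    - [1,-1.7,-26,0,0]
    - [1,-1.7,-26,-1,0]
    - [1,-1.7,-26,-2,0]
    - [1,-1.7,-26,-2,0]

```text
time_s: 11.8
eef_pos: [0.5714, 0.0046, 0.1443]
eef_rot: [0.999, -0.033, -0.0, -0.0]
force: [-0.2, -0.4, -2.2]
finger_gap: 0.115
```

Emit:
move_arm:
  motion:
    - [1,0,0,-1,0]
    - [1,0,0,-1,0]

```text
time_s: 12.0
eef_pos: [0.5715, 0.0046, 0.1434]
eef_rot: [0.999, -0.033, -0.0, -0.0]
force: [0.1, -1.0, -1.0]
finger_gap: 0.109
```

Emit:
move_arm:
  motion:
    - [1,0,0,-1,0]
    - [1,0,0,-1,0]

```text
time_s: 12.2
eef_pos: [0.5715, 0.0045, 0.1424]
eef_rot: [0.999, -0.033, -0.0, -0.0]
force: [0.3, 0.2, -2.9]
finger_gap: 0.112
```

Emit:
move_arm:
  motion:
    - [1,0,0,-1,0]
    - [1,0,0,-1,0]

```text
time_s: 12.4
eef_pos: [0.5715, 0.0044, 0.1414]
eef_rot: [0.999, -0.033, -0.0, -0.0]
force: [0.7, -0.5, -1.3]
finger_gap: 0.109
```

```bash
python3 - <<'E'
from plant import readout
o=readout.get_obs();print(o["force"],o["ft_torque"],o["eef_pos"])
E
```

```text
[ 0.68864631 -0.45170688 -1.34169347] [ 0.2133757  -0.01731433  0.0250316 ] [0.5715211  0.0043904  0.14143868]
```

Emit:
move_arm:
  motion:
    - [1,0,0,-1,0]
    - [1,0,0,-1,0]

```text
time_s: 12.6
eef_pos: [0.5717, 0.0044, 0.1407]
eef_rot: [0.999, -0.033, 0.0, 0.0]
force: [-0.7, 0.0, -1.0]
finger_gap: 0.108
```

```bash
python3 - <<'E'
from plant import readout
o=readout.get_obs();print(o["force"],o["ft_torque"],o["eef_pos"])
E
```

```text
[-0.68334435  0.04224331 -0.96196485] [ 0.17098378  0.03588219 -0.07492386] [0.5717025  0.00438189 0.14073613]
```

Emit:
move_arm:
  motion:
    - [1,0,0,-1,0]
    - [1,0,0,-1,0]

```text
time_s: 12.8
eef_pos: [0.5718, 0.0045, 0.1402]
eef_rot: [0.999, -0.033, 0.0, 0.0]
force: [-1.5, 1.3, 3.9]
finger_gap: 0.117
```

```bash
python3 - <<'E'
from plant import readout
o=readout.get_obs();print(o["force"],o["ft_torque"],o["eef_pos"])
E
```

```text
[-1.46899602  1.31238278  3.88878012] [ 0.11905828  0.27039913 -0.00454213] [0.57179413 0.00447142 0.14023157]
```

Emit:
move_arm:
  motion:
    - [1,0,0,-0.5,0]
    - [1,0,0,-0.5,0]

```text
time_s: 13.0
eef_pos: [0.5718, 0.0046, 0.1399]
eef_rot: [0.999, -0.033, 0.0, 0.0]
force: [-2.2, 2.2, 6.4]
finger_gap: 0.114
```

```bash
python3 - <<'E'
from plant import readout
o=readout.get_obs();print(o["force"],o["ft_torque"],o["eef_pos"])
E
python3 snap.py 11 wrist
```

```text
[-2.17962199  2.20439419  6.42098067] [8.31665184e-02 3.60679224e-01 2.80903782e-04] [0.57181144 0.00455104 0.13992084]
13.0 [0.5718 0.0046 0.1399] [ 9.995e-01 -3.300e-02  4.000e-04  0.000e+00] [-2.18  2.2   6.42] 0.11376143976200617 [-0.19  0.56  1.65  0.    0.93  1.45]
```

View pics/wrist11.png

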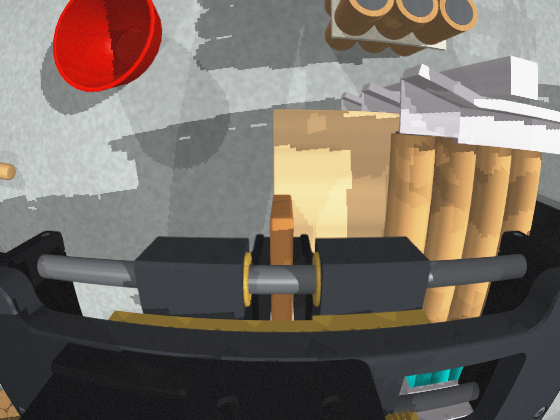

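Emit:
move_arm:
  motion:
    - [1,0,0,1,0]
    - [1,-0.3,-5,1,0]
    - [1,-0.7,-10,1,0]
    - [1,-1,-15,1,0]
    - [1,-1.3,-20,1,0]
    - [1,-1.3,-20,1,0]

```text
time_s: 13.65
eef_pos: [0.5707, -0.017, 0.1403]
eef_rot: [0.999, -0.033, 0.0, 0.001]
force: [-0.5, 0.5, 4.2]
finger_gap: 0.111
```

```bash
cat > st.py <<'E'
from plant import readout
import numpy as np
o=readout.get_obs();p=o["eef_pos"];u=np.array([-.0663,-.9978]);n=np.array([.9978,-.0663]);O=np.array([.5602,-.1357])
print(np.round(o["force"],2),np.round(o["ft_torque"],3),np.round(p,4),'rear',round((p[:2]-O)@u+.165,4),'left',round((p[:2]-O)@n,4),'gap',o["finger_gap"])
E
python3 st.py
```

```text
[-0.47  0.47  4.24] [-0.021 -0.006  0.007] [ 0.5707 -0.017   0.1403] rear 0.0459 left 0.0026 gap 0.11052716390766336
```

Emit:
move_arm:
  motion:
    - [1,-0.2,-3,0.4,0]
    - [1,-0.4,-6,0.4,0]
    - [1,-0.6,-9,0.4,0]
    - [1,-0.7,-11,0.4,0]
    - [1,-0.7,-11,0.4,0]

```text
time_s: 14.15
eef_pos: [0.5696, -0.0271, 0.1405]
eef_rot: [0.999, -0.033, -0.0, 0.0]
force: [-0.3, 2.4, 4.5]
finger_gap: 0.112
```

```bash
python3 st.py
```

```text
[-0.26  2.44  4.46] [ 0.355  0.001 -0.021] [ 0.5696 -0.0271  0.1405] rear 0.056 left 0.0022 gap 0.11233945625287468
```

Emit:
move_arm:
  motion:
    - [1,0,0,0,0]
    - [1,0,0,0,0]

```text
time_s: 14.35
eef_pos: [0.5696, -0.027, 0.1404]
eef_rot: [0.999, -0.033, -0.0, 0.0]
force: [0.7, 0.4, 4.7]
finger_gap: 0.112
```

```bash
python3 st.py; python3 snap.py 12 wrist top; python3 st.py; python3 - <<'E'
from h import *
crop('top12',250,145,370,245,6,'l1')
E
```

```text
[0.72 0.37 4.65] [0.166 0.006 0.035] [ 0.5696 -0.027   0.1404] rear 0.0559 left 0.0022 gap 0.11223211624064733
14.35 [ 0.5696 -0.027   0.1404] [ 9.995e-01 -3.300e-02 -0.000e+00  4.000e-04] [0.72 0.37 4.65] 0.11223211624064733 [-0.24  0.56  1.65 -0.    0.93  1.39]
[0.7  0.83 3.66] [ 0.102  0.036 -0.001] [ 0.5696 -0.027   0.1404] rear 0.0559 left 0.0022 gap 0.11708136597098816
```

View pics/wrist12.png

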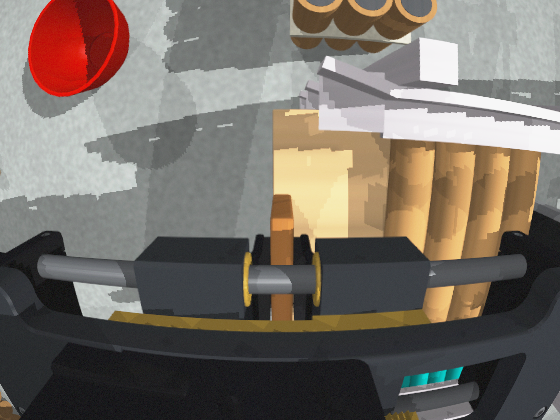

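View pics/l1.png

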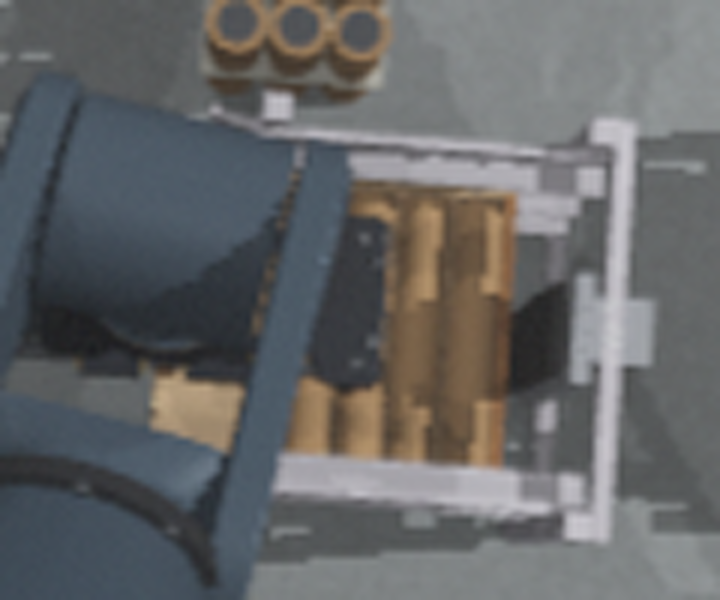

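Emit:
move_arm:
  motion:
    - [1,-0.1,-1,0.4,0]
    - [1,-0.2,-2,0.4,0]
    - [1,-0.2,-3,0.4,0]
    - [1,-0.2,-3,0.4,0]

```text
time_s: 14.85
eef_pos: [0.5692, -0.0296, 0.1406]
eef_rot: [0.999, -0.033, -0.0, -0.0]
force: [0.7, 1.9, 1.5]
finger_gap: 0.114
```

```bash
python3 st.py
```

```text
[0.73 1.89 1.55] [ 0.412 -0.101  0.008] [ 0.5692 -0.0296  0.1406] rear 0.0586 left 0.0019 gap 0.11394742708382753
```

Emit:
move_arm:
  motion:
    - [1,-0.1,-1,0,0]
    - [1,-0.1,-2,0,0]
    - [1,-0.1,-2,0,0]

```text
time_s: 15.15
eef_pos: [0.569, -0.0319, 0.1407]
eef_rot: [0.999, -0.033, -0.0, 0.0]
force: [-0.4, 0.9, 1.8]
finger_gap: 0.115
```

```bash
python3 st.py
```

```text
[-0.36  0.87  1.76] [ 0.37  -0.04  -0.056] [ 0.569  -0.0319  0.1407] rear 0.0608 left 0.0019 gap 0.1148184637815434
```

Emit:
move_arm:
  motion:
    - [1,0,-1,0,0]
    - [1,-0.1,-2,0,0]
    - [1,-0.1,-2,0,0]

```text
time_s: 15.45
eef_pos: [0.5691, -0.0339, 0.1407]
eef_rot: [0.999, -0.033, -0.0, 0.0]
force: [-0.9, 1.8, 0.1]
finger_gap: 0.11
```

```bash
python3 st.py
```

```text
[-0.87  1.82  0.07] [0.245 0.006 0.007] [ 0.5691 -0.0339  0.1407] rear 0.0629 left 0.0021 gap 0.11029036328881338
```

Emit:
move_arm:
  motion:
    - [1,0,-1,0,0]
    - [1,-0.1,-1.5,0,0]
    - [1,-0.1,-1.5,0,0]

```text
time_s: 15.75
eef_pos: [0.5691, -0.0351, 0.1408]
eef_rot: [0.999, -0.033, -0.0, -0.0]
force: [-0.3, 1.9, -1.8]
finger_gap: 0.113
```

```bash
python3 st.py
```

```text
[-0.34  1.87 -1.75] [ 0.42  -0.085  0.027] [ 0.5691 -0.0351  0.1408] rear 0.064 left 0.0022 gap 0.1132650587335354
```

Emit:
move_arm:
  motion:
    - [1,0,-0.5,0,0]
    - [1,-0.1,-1,0,0]
    - [1,-0.1,-1,0,0]

```text
time_s: 16.05
eef_pos: [0.569, -0.0354, 0.1408]
eef_rot: [0.999, -0.033, 0.0, -0.001]
force: [1.0, 4.7, 0.8]
finger_gap: 0.116
```

```bash
python3 st.py
```

```text
[1.05 4.68 0.79] [ 0.928 -0.159  0.06 ] [ 0.569  -0.0354  0.1408] rear 0.0644 left 0.0022 gap 0.11585259521732194
```

Emit:
move_arm:
  motion:
    - [1,0,-0.5,0,0]
    - [1,-0.1,-1,0,0]
    - [1,-0.1,-1,0,0]

```text
time_s: 16.35
eef_pos: [0.5689, -0.0357, 0.1408]
eef_rot: [0.999, -0.033, 0.0, -0.001]
force: [1.0, 7.1, -0.1]
finger_gap: 0.111
```

```bash
python3 st.py
```

```text
[ 1.04  7.12 -0.08] [ 1.227 -0.187  0.064] [ 0.5689 -0.0357  0.1408] rear 0.0646 left 0.0021 gap 0.11113257091351075
```

Emit:
move_arm:
  motion:
    - [1,0,-0.7,0,0]
    - [1,0,-1.4,0,0]
    - [1,0,-1.4,0,0]
    - [1,0,-1.4,0,0]

```text
time_s: 16.75
eef_pos: [0.569, -0.036, 0.1409]
eef_rot: [0.999, -0.034, 0.0, -0.002]
force: [1.6, 10.0, 0.8]
finger_gap: 0.115
```

```bash
python3 st.py
```

```text
[ 1.6  10.    0.82] [ 1.65  -0.275  0.014] [ 0.569  -0.036   0.1409] rear 0.065 left 0.0021 gap 0.11495692886596379
```

Emit:
move_arm:
  motion:
    - [1,0,0,0,0]
    - [1,0,0,0,0]
    - [1,0,0,0,0]
    - [1,0,0,0,0]
    - [1,0,0,0,0]

```text
time_s: 17.25
eef_pos: [0.569, -0.036, 0.1409]
eef_rot: [0.999, -0.033, 0.0, -0.002]
force: [1.6, 10.9, 0.7]
finger_gap: 0.111
```

```bash
python3 st.py
```

```text
[ 1.6  10.86  0.74] [ 1.676 -0.26  -0.007] [ 0.569  -0.036   0.1409] rear 0.065 left 0.0021 gap 0.11098634929848628
```

Emit:
move_arm:
  motion:
    - [1,0,0,0,0]
    - [1,0,0,0,0]
    - [1,0,0,0,0]
    - [1,0,0,0,0]
    - [1,0,0,0,0]
    - [1,0,0,0,0]
    - [1,0,0,0,0]

```text
time_s: 17.95
eef_pos: [0.5689, -0.036, 0.1409]
eef_rot: [0.999, -0.033, 0.0, -0.002]
force: [1.5, 9.8, 0.4]
finger_gap: 0.109
```

```bash
python3 st.py; python3 snap.py 13 wrist top side; python3 - <<'E'
from h import *
crop('top13',250,145,370,245,6,'l2')
E
```

```text
[1.5  9.82 0.4 ] [ 1.656 -0.229  0.053] [ 0.5689 -0.036   0.1409] rear 0.065 left 0.0021 gap 0.10888079031917089
17.95 [ 0.5689 -0.036   0.1409] [ 9.994e-01 -3.340e-02  1.000e-04 -2.000e-03] [1.5  9.82 0.4 ] 0.10888079031917089 [-0.26  0.56  1.65  0.    0.93  1.37]
```

View pics/l2.png

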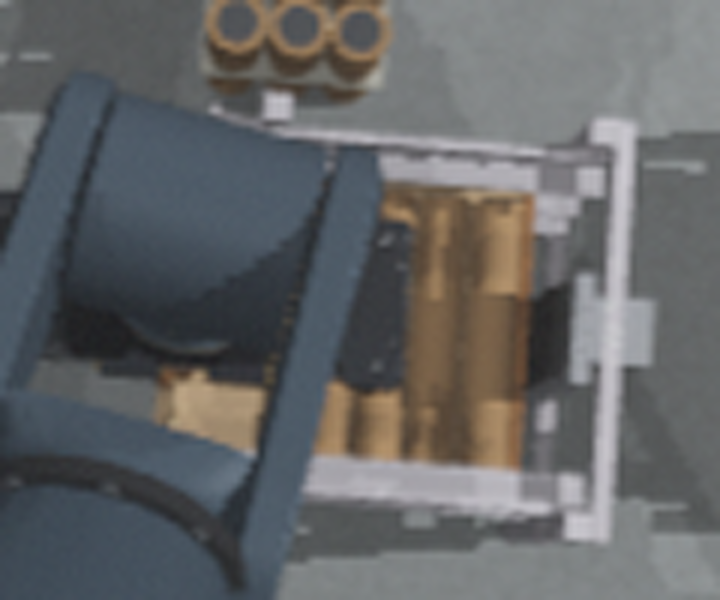

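View pics/side13.png

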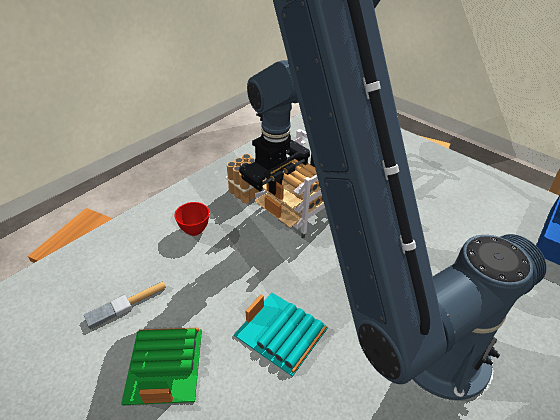

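View pics/wrist13.png

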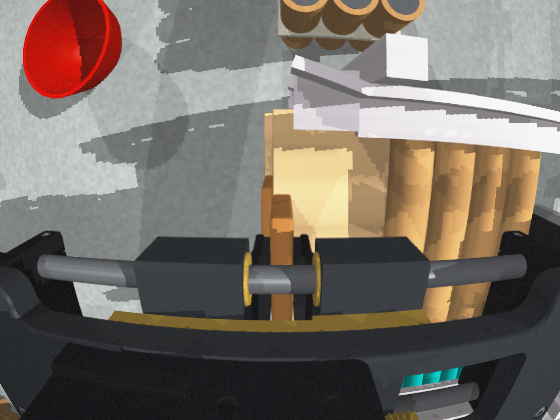

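Emit:
move_arm:
  motion:
    - [1,0,0.8,0,0]
    - [1,0,1.6,0,0]
    - [1,0,2.4,0,0]
    - [1,0,2.4,0,0]

```text
time_s: 18.5
eef_pos: [0.5689, -0.0354, 0.1408]
eef_rot: [0.999, -0.033, 0.0, -0.001]
force: [1.7, 5.2, -0.6]
finger_gap: 0.108
```

```bash
python3 st.py
```

```text
[ 1.68  5.16 -0.57] [ 1.031 -0.182 -0.016] [ 0.5689 -0.0354  0.1408] rear 0.0644 left 0.0021 gap 0.10795568473274172
```

Emit:
move_arm:
  motion:
    - [1,0,0.8,0,0]
    - [1,0,0.8,0,0]

```text
time_s: 18.7
eef_pos: [0.5689, -0.0353, 0.1408]
eef_rot: [0.999, -0.033, -0.0, -0.0]
force: [0.6, 3.3, -0.8]
finger_gap: 0.106
```

```bash
python3 st.py
```

```text
[ 0.62  3.33 -0.82] [ 0.843 -0.136  0.015] [ 0.5689 -0.0353  0.1408] rear 0.0642 left 0.0021 gap 0.10599322474306111
```

Now open gently (half) and check.

Emit:
move_arm:
  motion:
    - [0.7,0,0,0,0]
    - [0.5,0,0,0,0]
    - [0.3,0,0,0,0]
    - [0.1,0,0,0,0]
    - [0,0,0,0,0]
    - [0,0,0,0,0]

```text
time_s: 19.3
eef_pos: [0.5689, -0.0356, 0.1409]
eef_rot: [0.999, -0.033, 0.0, 0.0]
force: [-0.2, -0.2, -0.3]
finger_gap: 0.474
```

```bash
python3 st.py; python3 snap.py 14 wrist
```

```text
[-0.19 -0.19 -0.32] [ 0.051  0.017 -0.045] [ 0.5689 -0.0356  0.1409] rear 0.0645 left 0.0021 gap 0.47371408376789476
19.3 [ 0.5689 -0.0356  0.1409] [ 9.995e-01 -3.310e-02  0.000e+00  1.000e-04] [-0.19 -0.19 -0.32] 0.47371408376789476 [-0.26  0.56  1.65 -0.    0.93  1.38]
```

View pics/wrist14.png

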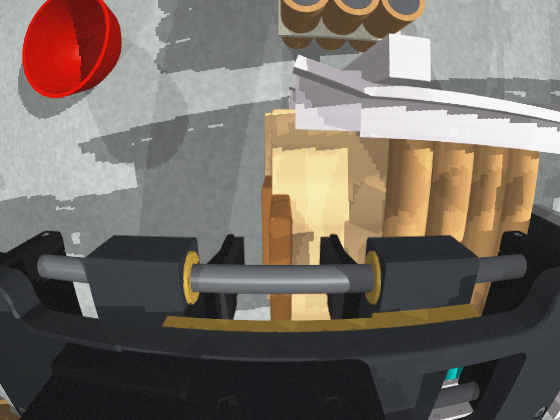

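Emit:
move_arm:
  motion:
    - [0,0,0,10,0]
    - [0,0,0,25,0]
    - [0,0,0,45,0]
    - [0,0,0,75,0]
    - [0,0,0,110,0]
    - [0,0,0,150,0]
    - [0,0,0,190,0]
    - [0,0,0,220,0]
    - [0,0,0,220,0]
    - [0,0,0,220,0]

```text
time_s: 20.35
eef_pos: [0.5688, -0.0353, 0.362]
eef_rot: [0.999, -0.033, 0.001, 0.0]
force: [-0.3, -0.0, 0.8]
finger_gap: 0.5
```

Emit:
move_arm:
  motion:
    - [0,-40,30,0,0]
    - [0,-80,60,0,0]
    - [0,-120,90,0,0]
    - [0,-130,140,0,0]
    - [0,-130,180,0,0]
    - [0,-130,180,0,0]
    - [0,-130,180,0,0]

```text
time_s: 21.05
eef_pos: [0.4378, 0.1451, 0.3596]
eef_rot: [0.999, -0.032, -0.001, 0.001]
force: [-0.1, -0.1, -1.1]
finger_gap: 0.502
```

```bash
python3 snap.py 15 wrist top side; python3 - <<'E'
from h import *
crop('top15',230,145,370,245,5.5,'m1')
crop('side15',225,90,345,250,4.5,'m2')
E
```

```text
21.05 [0.4378 0.1451 0.3596] [ 9.995e-01 -3.180e-02 -1.500e-03  5.000e-04] [-0.15 -0.07 -1.13] 0.5024849619938101 [ 0.08  0.15  1.62 -0.    1.37  1.71]
```

View pics/m1.png

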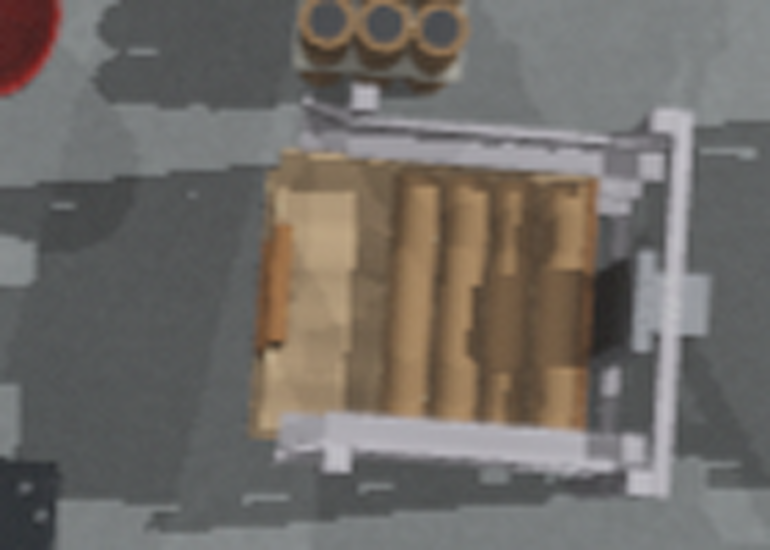

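View pics/m2.png

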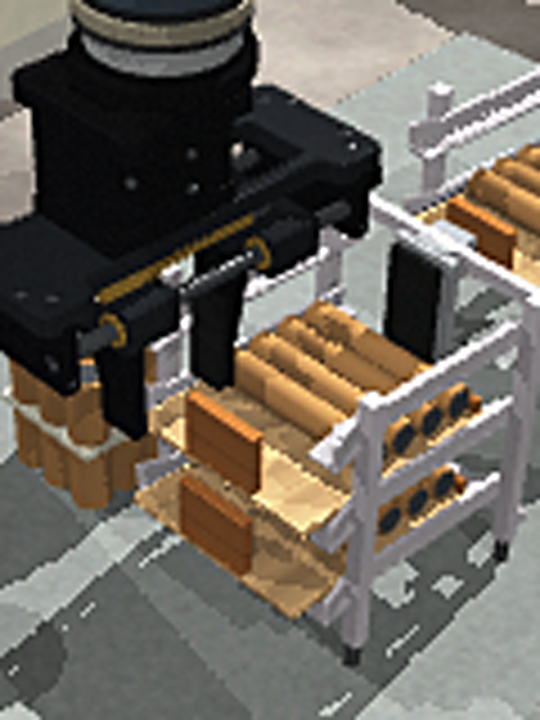

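View pics/wrist15.png

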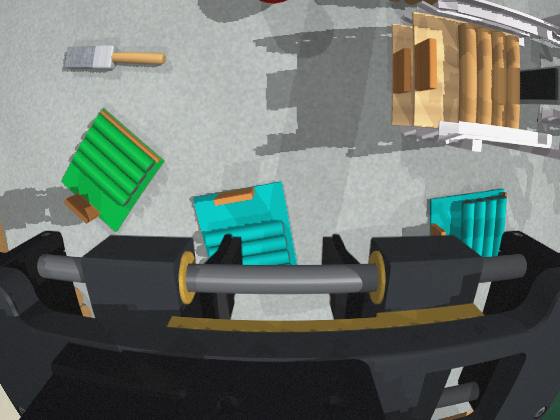

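```bash
python3 - <<'E'
from plant import ctrl
print(ctrl.finish_job())
E
```

```text
the job is handed in; nothing more can be done
None
```

The free tray is on the middle rails of the near rack, directly above the tray already there. It is pressed against the rubber stop and released. I handed the job in at about 21 s of the 58 s allowed; it reports no verdict.

- **Rack:** the near rack held its loaded tray on the lowest pair, so the middle pair was the target. The tray touched down at about z = 0.124 m, which matched the ledge height I had estimated from the images.
- **Push:** I held it at 9.8–10.9 N for about 1.2 s. The tray gave about 10 N per mm, which matches the rubber stop. Its rear edge was then at about 0.065 m in the rack frame, in the range the stop allows. No contact reading came near 25 N.
- **Final pictures:** the tray looks level and seated against the stop, and it slipped back about 1 mm when I opened the gripper. The loaded trays, glue bowl, tube bundle, brush and look-alikes showed no visible movement, and the arm stands clear.

**Not measured or disagreeing:**
- **Gap at the stop:** I only judged the gap between tray and stop by eye after release.
- **Centre line:** the camera estimates of the rack's centre line differed by 2–3 mm. I shifted the tray too far sideways once, then corrected it at the mouth from the gap I could see to the left wall.
- **First contact:** one side showed an uneven load when the tray first touched the ledges. It went away as the tray slid in.

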